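Release and open a powerless centrifuge

ROBOT

A 6-joint arm with a two-finger parallel gripper is mounted at the origin on the work surface. World frame = base frame: x ahead of the robot, y to its left, z up, the work surface at z = 0. Lengths are in m, angles in rad, forces in N, time in s.
With the tool pointing down it reaches from about 0.25 to 0.8 m from the base axis. Payload 8.5 kg.
Tool frame: the origin (TCP) lies between the finger pads; the fingertips stand 8 mm ahead of it and the grasp point (between the pads) lies 11 mm behind it; z points along the fingers, y is the direction in which the jaws open and shut (so a half turn about z gives the same grasp; the last joint's range is limited). The gripper opens to 85 mm and grips with 20 to 120 N. Pads are 22 mm wide; open, the fingers measure 114 mm over their backs; the gripper's body (76 mm by 85 mm) begins 54 mm behind the grasp point. The pads swing forward as they close: fully open they stand 13 mm farther back than shut.
Start: joints at [-1.288, 0.238, -0.013, 1.319, 0, 1.571], TCP at [0.146, -0.504, 0.239] pointing down, gripper open.
Joint ranges: [-2.66, 2.66], [-1.03, 1.9], [-1.14, 1.46], [-1.82, 2.27], [-1.45, 1.34], [-3.14, 3.14]. Speed limits (rad/s): [2.22, 2.22, 2.79, 3.14, 3.14, 3.14].

INTERFACE

Orientations are given as a unit quaternion [x, y, z, w].
In Python, from workcell import robot gives the robot as it stands.
- The arm moves only by the tool step_arm, never from a script. Its argument "series" is a list of rows, each a list of 3 entries, a list of its own where there are three numbers: the shift along the tool's x, y, z in mm, then the turn about the tool's z in degrees, then the opening, from -1 (shut) to 1 (fully open). In form: [[[tx, ty, tz], spin, grip], ...]. A call has 1 to 10 rows; each row shifts and turns the commanded pose from where the row before left it, along the tool's axes as they then stand; what a row does not reach is not made up. A row lasts 1/12 s, in which the tool goes at most 41.7 mm and 7.16 degrees, less where a joint would pass 70% of its speed; a pose out of reach is approached as far as the arm can. A call is refused whole if a number of a shift passes 41.7 or a number of a turn 7.16, either way. A call with a gripper value outside its range is refused whole. The fingers move at their own pace and stop on an object; "force" is the grip in N (left out, the last holds). Time passes only in rows, so rows that do not move let the fingers close. It gives the time, the measured TCP pose, the force and the opening at its end, in the units of the state.
- robot.get_state(): the state, without advancing time (a new reading comes with each control period).
- robot.get_image(name): name is "scene" or "top" or "wrist"; returns the picture (420x560x3 uint8, red, green, blue); there is no depth.
- robot.camera_model(name): a dict with "intrinsics" (3x3 intrinsics, pixels), "R" (3x3) and "t" (3): a world point X has camera coordinates R X + t; the wrist camera has in their place "mount" (4x4, takes a point from camera to tool coordinates, whose origin is the TCP and whose axes are the flange's). Camera axes: x right, y down, z forward; pixel columns grow to the right and rows downward; lengths in m; the calibration is good to about 2 mm. A picture is of the moment at which its call begins: read the wrist's pose just before it. camera_model takes no time and is no camera call.
- robot.hand_in(): hands the job in, once; it reports no verdict.
Trained networks look in the newest picture that a camera, given by its name, has taken for a name from the list of things; names that differ only in an ending like _2 or _b are one class to them, and where a whole thing is asked for, a point or a joint stands for the part that bears it (a point fixed in the world has none). Each returns a list of dicts, best first, with "confidence" (0 to 1); they miss things now and then, are a little off and sometimes report something else, mostly with a low value. They report only what shows in the picture. A call takes as long as a camera call. They do not tell look-alikes from the thing itself.
- robot.find_in(camera, label): "xyz" ([x, y, z] in m, in the coordinates of the camera as it stood for that picture, good to about 4 mm: the middle of the surface that is visible of it).
- robot.spot_point(camera, label): "xyz" ([x, y, z] in m, in the coordinates of the camera as it stood for that picture, good to about 4 mm: a listed point, or the origin of a listed thing).
The state is a dict: "time_s": time; "joints": joint angles; "dq": joint speeds; "joint_torque": joint torques, N m; "position": TCP position; "orientation": TCP orientation; "contact_force": force on the tool from outside, world axes, zero at the start; "moment": the same for the moment, N m; "finger_gap": finger opening in m.
Only numpy, scipy, OpenCV 4.12 (cv2) and the standard library are available. Lean on these libraries where they do the work, as an engineer would, in place of code of your own. Each camera call takes 0.05 s, during which the arm holds its last target.

TASK

The small bench centrifuge has lost its power with the samples locked inside. Take the straight release rod from the tool rack, push it through the slot in the centrifuge's sloping front until the lid springs up, then stand the rod back in a hole of the rack and raise the lid until it is fully open. Leave the rotor key and everything else on the bench where it is.

Things in the scene. Friction and masses are not known exactly. Their poses are not given: they have to be found in the camera images.
- rod_grip (a point): Release rod, loose, upright in the tool rack: straight black handle 16 mm in diameter, 56 mm long, without cross-bar, above a flat steel collar (24 mm wide, 4 mm thick) and a bare steel shaft. About 80 g. Point: middle of the handle, on the axis; z up along the rod. From here the collar's underside is 32 mm down, the shaft's end 127 mm down, the handle's top 28 mm up. Round: its turn about z is of no account.
- rod_tip (a point): The rounded end of the release rod's shaft (6 mm in diameter, 95 mm long below the collar), on the axis; axes as rod_grip.
- tool_rack: Tool rack, fixed: aluminium stand 172 mm long (its x), 60 mm wide (y), 110 mm high; origin under its middle, z up. It stands left or right of the centrifuge, the tip box on the other side. The rod stands in one end hole, the rotor key in the other, collars flat on the top plate; the middle hole is empty.
- rack_top (a point): Middle of the tool rack's upper face, 110 mm above the bench, on the axis of its middle hole; axes as tool_rack. The top plate is 6 mm thick with three 16 mm through holes on its centre line at x = -60, 0 and +60 mm from this point; below them it is open for 99 mm. The shafts stand loose in the holes (5 mm play all round).
- key_center (a point): Rotor key, loose, a bystander in the rack's other end hole: T-shaped, same collar as the rod, a 70 mm black cross-bar 38 mm above it, roughly along the rack's width. Point on its axis, 20 mm above the collar's underside.
- centrifuge: Mini centrifuge, fixed: light grey, 226 mm wide (y), 280 mm deep (x), 148 mm high with its lid shut; origin under its middle, x to its back, z up. Its sloping front panel faces the robot, inclined 28 degrees to the bench; blank display, keys and knob are on the panel's left part, the release slot alone on its right.
- slot (a point): Release slot in the centrifuge's sloping panel, 12 mm by 26 mm, wall 4 mm, edges bevelled 1.5 mm, flat grey bezel 1.4 mm thick around it. Point: the slot's centre on the panel's outer face, 106 mm above the bench. z squarely out of the panel (28 degrees from vertical, up and towards the robot), x up the slope (the 12 mm way), y along the slot (the 26 mm way).
- latch_tab (a point): Middle of the hidden latch tab at rest: a plastic plate 20 mm by 32 mm, square to the slot's axis, 30 mm straight in from slot (along its -z); axes as slot. This point stays still. The tab yields inward against a spring, 3.5 N at first, about 5 N when the latch lets go some 5 mm in, and stops hard 13 mm in. It springs back when left; the lid stays up.
- lid (a joint): Angle of the centrifuge's lid (rad): 0 shut and locked, 1.3 fully open against its stop. When the latch lets go it springs up by itself to about 0.5; from there it is counterbalanced and stays where it is left; about 1 N at the lip moves it.
- lid_lip (a point): Front lower edge of the lid's grip lip, at mid-width: the lip is 90 mm wide, 9 mm thick, and stands 13 mm forward of the lid's 14 mm thick front edge. Moves with the lid; x along the lid to its hinge, y to the left, z up when shut. Shut, it is 202 mm in front of the hinge axis, 3 mm below it, and 17 mm above the panel. Once the lid is up, fingers can go under the lip from the front.
- lid_hinge (a point): The lid's hinge axis at the centrifuge's back, at mid-width, 137 mm above the bench, fixed; axes as centrifuge, the hinge axis is y. The lid's underside is smooth at mid-width for 35 mm behind the lip; farther back is the rubber seal, and a steel striker hangs down 23 mm at 70 mm to the right (y = -70 mm).
- tip_box: Bystander, loose: pipette tip box 122 x 82 x 69 mm; origin under its middle.
- adapter_ring: Bystander, loose: black plastic ring, 52 mm outside, 14 mm high, lying on the bench between the robot and the centrifuge; origin under its middle.
- timer: Bystander, loose: white timer 62 x 70 x 22 mm lying on the bench between the robot and the centrifuge; origin under its middle.
- media_bottle: Bystander, loose: glass bottle with blue cap, 80 mm wide, 165 mm high; origin under its middle.
- buffer_bottle: Bystander, loose: glass bottle with black cap and paper label, 72 mm wide, 150 mm high; origin under its middle.
- tube_rack: Bystander, loose: dark red wire rack 185 x 107 x 72 mm with four capped tubes up to 114 mm high; origin under its middle.
- dish_stack: Bystander, loose: stack of four clear dishes, 91 mm wide, 57 mm high; origin under its middle.
There are look-alikes about, which are no part of the job. Leave any red look-alike of the part that bears rod_grip alone. What is shaped like the tool_rack but yellow is not meant.

How it is judged:
On the way:
1. the lid springs up with the release rod's end pushed in through the slot (value of joint lid above 0.06 rad and z of rod_tip in the frame of slot below -0.015 m and x of rod_tip in the frame of slot between -0.015 and 0.015 m and y of rod_tip in the frame of slot between -0.02 and 0.02 m), for 0.05 s.
At the end, for the whole second after the job is handed in: The lid stands fully open (within 0.15 rad of its stop at 1.3 rad) and the release rod stands upright (within 0.12 rad) in any hole of the tool rack, its collar on the top plate (within 6 mm), let go (value of joint lid above 1.15 rad and z of rod_grip in the frame of rack_top between 0.026 and 0.038 m and y of rod_grip in the frame of rack_top between -0.015 and 0.015 m and x of rod_grip in the frame of rack_top between -0.08 and 0.08 m and angle between rod_grip's own z axis and vertical below 0.12 rad and z of rod_tip in the frame of rack_top below -0.08 m); the robot touches nothing.
It fails at once if the rotor key is lifted or moved by more than 30 mm (distance of key_center from where it was at the start of the episode above 0.03 m).
It fails at once if another thing on the bench (tip box, ring, timer, bottles, tube rack, dishes) is moved by more than 30 mm (distance of any of tip_box, adapter_ring, timer, media_bottle, buffer_bottle, tube_rack, dish_stack from where it was at the start of the episode above 0.03 m).
It also fails if it takes over 62 s, if anything falls off the work surface, if the arm or the gripper's body presses on something with over 40 N, if the wrist force passes 120 N, or if a joint passes its speed limit or range.

## Working session

There is one attempt and no reset: what is moved stays moved. The work goes in short steps, Python scripts to look and compute and a tool call to move; the robot and the scene stay as the last step left them, time stands still between calls to the robot, and variables do not carry over. Pictures are saved under pics/ and viewed, and the job is handed in when it is done.

Besides the shell and the picture viewer there is one more tool, called after "Emit:" as name([rows], argument=value, ...), one row to a line, values as JSON. step_arm: Moves the arm, as the interface text tells. Its arguments: {"type":"object","properties":{"series":{"type":"array","items":{"type":"array"}},"force":{"type":"number"}},"required":["series"]}

```bash
mkdir -p pics; ls
cat > h.py <<'E'
import numpy as np, cv2
from workcell import robot
from scipy.spatial.transform import Rotation as Rn
def save(name,fn,img=None):
    im=robot.get_image(name) if img is None else img
    cv2.imwrite('pics/'+fn+'.png',im[:,:,::-1]); return im
def c2w(cam,p):
    m=robot.camera_model(cam); p=np.array(p)
    if cam=='wrist':
        s=robot.get_state(); M=np.array(m['mount']); q=M[:3,:3]@p+M[:3,3]
        return Rn.from_quat(s['orientation']).apply(q)+s['position']
    return np.array(m['R']).T@(p-np.array(m['t']))
def w2p(cam,X):
    m=robot.camera_model(cam); X=np.array(X)
    if cam=='wrist':
        s=robot.get_state(); M=np.array(m['mount'])
        q=Rn.from_quat(s['orientation']).inv().apply(X-s['position']); c=M[:3,:3].T@(q-M[:3,3])
    else: c=np.array(m['R'])@X+np.array(m['t'])
    u=np.array(m['intrinsics'])@c; return u[:2]/u[2]
def look(cam,labels,kind='spot_point'):
    for l in labels:
        for d in getattr(robot,kind)(cam,l)[:4]:
            if d['confidence']>.1:
                X=c2w(cam,d['xyz']); print(cam,l,round(d['confidence'],2),X.round(4),w2p(cam,X).round(0))
E
python3 - <<'E'
from h import *
save('scene','s0');save('top','t0');save('wrist','w0')
print(robot.get_state())
look('top',['rod_grip','rack_top','key_center','slot','lid_lip','lid_hinge','tool_rack','centrifuge'])
look('scene',['rod_grip','rack_top','key_center','slot','lid_lip','lid_hinge','tool_rack','centrifuge'])
E
```

```text
pics
{'time_s': 0.15, 'joints': array([-1.28801152e+00,  2.38711550e-01, -1.40548566e-02,  1.31921866e+00,
       -3.70458089e-05,  1.57080386e+00]), 'dq': array([-0.00155307, -0.00239362,  0.00176174,  0.00116768, -0.0007453 ,
        0.00102046]), 'joint_torque': array([-4.25499757e-04, -5.39076877e+01,  3.46599448e+01,  1.43636003e-02,
       -1.21990211e-04, -1.14551875e-05]), 'position': array([ 0.14639317, -0.50385027,  0.23879157]), 'orientation': array([ 9.90021090e-01,  1.40918018e-01, -1.02099981e-04, -5.85828331e-04]), 'contact_force': array([ 0.36706802, -0.63193693,  0.19204589]), 'moment': array([ 0.04445529, -0.04736523, -0.06173034]), 'finger_gap': 0.08546334208739335}
top rod_grip 0.54 [0.5524 0.2839 0.1403] [187. 214.]
top rod_grip 0.46 [0.549  0.3555 0.1266] [165. 215.]
top rack_top 0.95 [0.2534 0.2621 0.1098] [194. 309.]
top rack_top 0.66 [0.4914 0.2699 0.1105] [192. 234.]
top key_center 0.65 [0.4327 0.261  0.1336] [194. 252.]
top slot 0.7 [ 0.5069 -0.0344  0.1094] [287. 229.]
top lid_lip 0.96 [0.5249 0.0405 0.1331] [264. 222.]
top lid_hinge 0.58 [0.7277 0.0487 0.
[... 216 characters left out ...]
5  0.04   -0.0029] [264. 206.]
scene rod_grip 0.75 [0.5456 0.3601 0.1249] [377. 276.]
scene rod_grip 0.55 [0.5523 0.285  0.1454] [350. 257.]
scene rack_top 0.63 [0.2551 0.2636 0.1087] [398. 198.]
scene rack_top 0.6 [0.4941 0.2696 0.1057] [356. 249.]
scene rack_top 0.49 [ 0.5061 -0.0317  0.1043] [266. 199.]
scene key_center 0.45 [0.4324 0.2656 0.1256] [368. 230.]
scene slot 0.88 [ 0.5079 -0.0336  0.105 ] [265. 199.]
scene lid_lip 0.57 [0.5265 0.0363 0.1331] [280. 207.]
scene lid_lip 0.19 [0.5534 0.2841 0.1443] [350. 257.]
scene lid_hinge 0.96 [0.7265 0.0488 0.137 ] [232. 252.]
scene tool_rack 0.92 [ 0.4935  0.2705 -0.0008] [350. 272.]
scene tool_rack 0.57 [ 0.255   0.2651 -0.0003] [390. 223.]
```

View pics/s0.png

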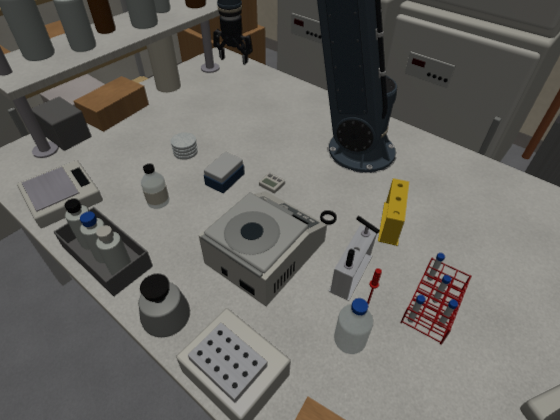

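View pics/t0.png

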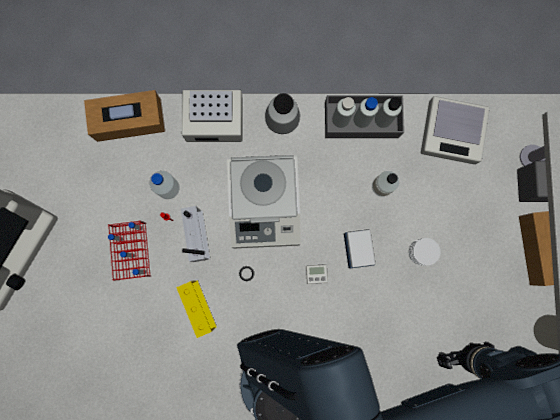

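Run:
```python
import cv2,numpy as np
a=cv2.imread('pics/s0.png')[160:310,230:440];b=cv2.imread('pics/t0.png')[140:340,120:330]
a=cv2.resize(a,None,fx=2.6,fy=2.6,interpolation=3);cv2.imwrite('pics/s0c.png',a)
cv2.imwrite('pics/t0c.png',cv2.resize(b,None,fx=2.9,fy=2.9,interpolation=3))
```

```text
(no output)
```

View pics/s0c.png

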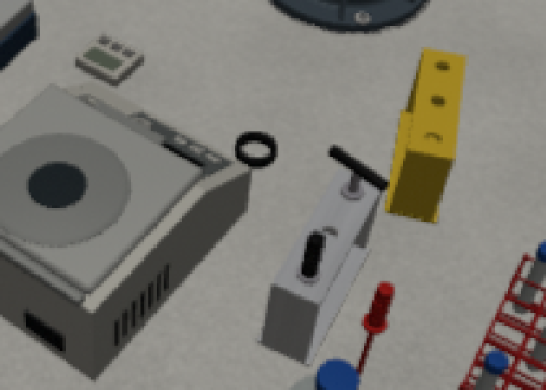

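View pics/t0c.png

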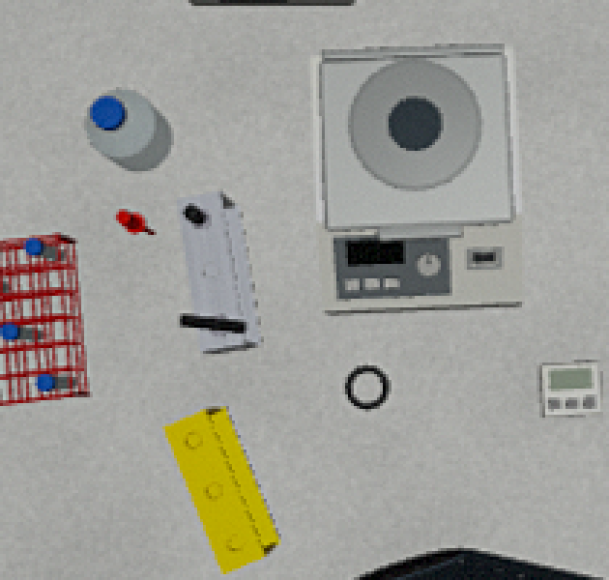

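The rod meant is the black handle at top (187,214) and scene (350,257). It stands upright in the far end hole of the silver rack. I'm excluding the red one at top (165,215), which is the look-alike, and the yellow rack at top (197,307). The T-bar key is at (194,252). The crops confirm all of these.

The tool can't be tilted, so I plan to tilt the rod in the grip using the rack hole.

```bash
cat >> h.py <<'E'
def go(x,y,z,yaw=None):
    s=robot.get_state(); R=Rn.from_quat(s['orientation']).as_matrix()
    cy=np.degrees(np.arctan2(R[1,0],R[0,0])); d=R.T@(np.array([x,y,z])-s['position'])*1000
    print('yaw',cy.round(2),'shift mm',d.round(1),'dist',np.linalg.norm(d).round(0), 'spin', None if yaw is None else round(cy-yaw,2))
E
python3 - <<'E'
from h import *
print(robot.camera_model('wrist'))
go(.5,.27,.33)
look('scene',['tip_box','timer','media_bottle','adapter_ring'])
E
```

```text
{'intrinsics': array([[366.91503271,   0.        , 279.11368028],
       [  0.        , 366.91503271, 208.97942451],
       [  0.        ,   0.        ,   1.        ]]), 'mount': array([[-1.16940863e-03, -9.51502574e-01, -3.07638560e-01,
         7.89612692e-02],
       [ 9.99999313e-01, -1.08679371e-03, -4.39869457e-04,
         1.94781085e-04],
       [ 8.41972673e-05, -3.07638863e-01,  9.51503191e-01,
        -1.35569904e-01],
       [ 0.00000000e+00,  0.00000000e+00,  0.00000000e+00,
         1.00000000e+00]])}
yaw 16.2 shift mm [ 555.5 -644.7  -90.6] dist 856.0 spin None
scene tip_box 0.96 [ 0.445  -0.2774  0.001 ] [225. 178.]
scene timer 0.8 [ 0.3603 -0.1306  0.0037] [273. 184.]
scene media_bottle 0.74 [ 0.6614  0.3754 -0.0007] [349. 338.]
scene adapter_ring 0.71 [0.3645 0.108  0.0024] [329. 218.]
```

Emit:
step_arm([
  [[15,-16,-8],0,0],
  [[23,-24,-10],0,0],
  [[24,-25,-10],0,0],
  [[24,-25,-10],0,0],
  [[24,-25,-10],0,0],
  [[24,-25,-10],0,0],
  [[24,-25,-10],0,0],
  [[24,-25,-10],0,0],
  [[24,-25,-5],0,0],
  [[24,-25,0],0,0],
])

```text
time_s: 1.98
position: [0.3011, -0.2082, 0.3236]
orientation: [0.99, 0.141, 0.001, 0.001]
contact_force: [0.8, -0.2, -0.3]
finger_gap: 0.0429
```

Emit:
step_arm([
  [[24,-25,0],0,0],
  [[24,-25,0],0,0],
  [[24,-25,0],0,0],
  [[24,-25,0],0,0],
  [[24,-25,0],0,0],
  [[24,-25,0],0,0],
  [[24,-25,0],0,0],
  [[24,-25,0],0,0],
  [[24,-25,0],0,0],
  [[24,-25,0],0,0],
])

```text
time_s: 2.82
position: [0.4615, 0.0994, 0.3224]
orientation: [0.99, 0.141, 0.0, -0.0]
contact_force: [0.5, -1.1, -0.1]
finger_gap: 0.0427
```

Run:
```python
from h import *
print(robot.get_state()['position'],robot.get_state()['finger_gap'])
go(.552,.284,.30,10.5)
```

```text
[0.46150146 0.09942281 0.3224325 ] 0.04265508317886468
yaw 16.22 shift mm [ 138.5 -151.9   22.5] dist 207.0 spin 5.72
```

Emit:
step_arm([
  [[24,-25,0],0,0],
  [[24,-25,0],0,0],
  [[24,-25,0],0,0],
  [[24,-25,0],0,0],
  [[22,-25,0],0,0],
  [[12,-15,10],0,0],
  [[8,-12,12],0,0],
  [[0,0,0],5.7,0],
  [[0,0,0],0,0],
])

```text
time_s: 3.57
position: [0.572, 0.2051, 0.3002]
orientation: [0.987, 0.156, -0.01, -0.032]
contact_force: [-0.5, -0.5, 0.7]
finger_gap: 0.0431
```

Run:
```python
from h import *
print(robot.get_state()['position'],robot.get_state()['orientation'])
save('wrist','w1')
look('wrist',['rod_grip','rack_top','key_center','tool_rack'])
```

```text
[0.57204288 0.20505225 0.30023537] [ 0.98726267  0.15562628 -0.00950509 -0.03166282]
wrist rod_grip 0.96 [0.5529 0.2872 0.1423] [193. 179.]
wrist rod_grip 0.87 [0.5494 0.3622 0.1324] [112. 153.]
wrist rack_top 0.77 [0.2541 0.2689 0.1139] [156. 414.]
wrist rack_top 0.71 [0.4952 0.2772 0.1075] [200. 228.]
wrist key_center 0.79 [0.4373 0.2606 0.1311] [196. 295.]
wrist tool_rack 0.57 [0.499  0.2749 0.0052] [225. 197.]
```

View pics/w1.png

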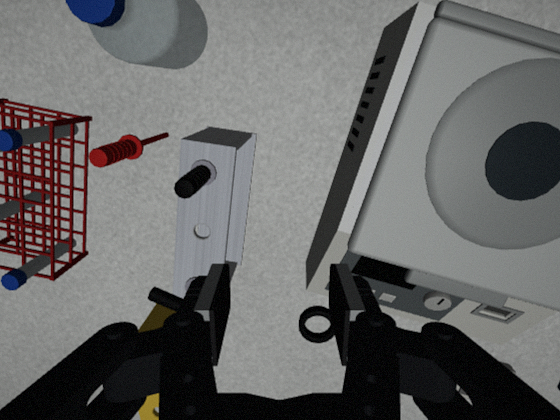

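Run:
```python
from h import *
s=robot.get_state();print(s['joints'].round(3),s['position'])
print(Rn.from_quat(s['orientation']).as_matrix().round(3))
```

```text
[0.316 0.382 0.352 1.546 0.066 3.141] [0.57156374 0.20739792 0.30269281]
[[ 0.95   0.31  -0.025]
 [ 0.311 -0.948  0.061]
 [-0.005 -0.066 -0.998]]
```

Emit:
step_arm([
  [[0,0,0],-7,0],
  [[0,0,0],-7,0],
  [[0,0,0],-7,0],
  [[0,0,0],-7,0],
  [[0,0,0],-7,0],
  [[0,0,0],-7,0],
  [[0,0,0],-7,0],
  [[0,0,0],-7,0],
  [[0,0,0],-7,0],
  [[0,0,0],-7,0],
])

```text
time_s: 4.65
position: [0.5716, 0.2079, 0.3029]
orientation: [0.716, 0.698, 0.012, -0.031]
contact_force: [1.2, -0.3, 0.5]
finger_gap: 0.0428
```

Emit:
step_arm([
  [[0,0,0],-7,0],
  [[0,0,0],-7,0],
  [[0,0,0],-7,0],
  [[0,0,0],-7,0],
  [[0,0,0],-7,0],
  [[0,0,0],-7,0],
  [[0,0,0],-7,0],
  [[0,0,0],-7,0],
  [[0,0,0],-7,0],
  [[0,0,0],-7,0],
])

```text
time_s: 5.48
position: [0.5716, 0.2078, 0.3029]
orientation: [0.186, 0.982, 0.028, -0.018]
contact_force: [-1.2, 0.3, 1.0]
finger_gap: 0.0428
```

Run:
```python
from h import *
s=robot.get_state();print(s['joints'].round(3),s['position'])
print(Rn.from_quat(s['orientation']).as_matrix().round(3))
go(.5525,.285,.30,190)
```

```text
[0.316 0.382 0.353 1.547 0.066 0.691] [0.57162404 0.20783715 0.30289537]
[[-0.93   0.367 -0.025]
 [ 0.365  0.929  0.061]
 [ 0.046  0.048 -0.998]]
yaw 158.58 shift mm [45.8 64.5  8.1] dist 80.0 spin -31.42
```

Emit:
step_arm([
  [[0,0,0],-7,0],
  [[0,0,0],-7,0],
  [[0,0,0],-7,0],
  [[0,0,0],-7,0],
  [[0,0,0],-3.4,0],
  [[0,0,0],0,0],
])

```text
time_s: 5.98
position: [0.5717, 0.2078, 0.3029]
orientation: [-0.085, 0.996, 0.032, -0.01]
contact_force: [-0.5, 0.8, 0.1]
finger_gap: 0.0427
```

Run:
```python
from h import *
s=robot.get_state();print(s['joints'].round(3),s['position'])
print(Rn.from_quat(s['orientation']).as_matrix().round(3))
go(.5525,.285,.285,190)
save('wrist','w2')
look('wrist',['rod_grip','rack_top','key_center','tool_rack'])
```

```text
[0.316 0.382 0.353 1.547 0.066 0.146] [0.57166438 0.2078426  0.30291607]
[[-0.985 -0.168 -0.025]
 [-0.169  0.984  0.061]
 [ 0.014  0.065 -0.998]]
yaw -170.25 shift mm [ 5.6 78.  23.1] dist 81.0 spin -360.25
wrist rod_grip 0.87 [0.5511 0.2815 0.1424] [358. 181.]
wrist rod_grip 0.76 [0.5496 0.3619 0.1294] [440. 189.]
wrist rack_top 0.98 [0.4975 0.2757 0.1101] [355. 114.]
wrist key_center 0.89 [0.4361 0.2626 0.1281] [362.  32.]
wrist key_center 0.45 [0.4982 0.2709 0.0021] [327. 109.]
wrist tool_rack 0.65 [0.4973 0.2704 0.0032] [327. 109.]
```

View pics/w2.png

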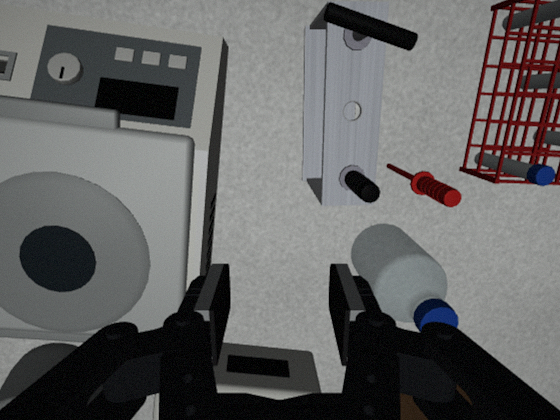

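Run:
```python
from h import *
im=cv2.imread('pics/w2.png')
for z in (.17,.142,.112): print(z,w2p('wrist',[.552,.284,z]).round(1))
c=im[150:220,320:400]; cv2.imwrite('pics/w2c.png',cv2.resize(c,None,fx=8,fy=8,interpolation=3))
go(.552,.284,.220)
```

```text
0.17 [370.3 190.7]
0.142 [360.2 182.6]
0.112 [351.3 175.4]
yaw -170.53 shift mm [ 5.9 73.2 87.7] dist 114.0 spin None
```

View pics/w2c.png

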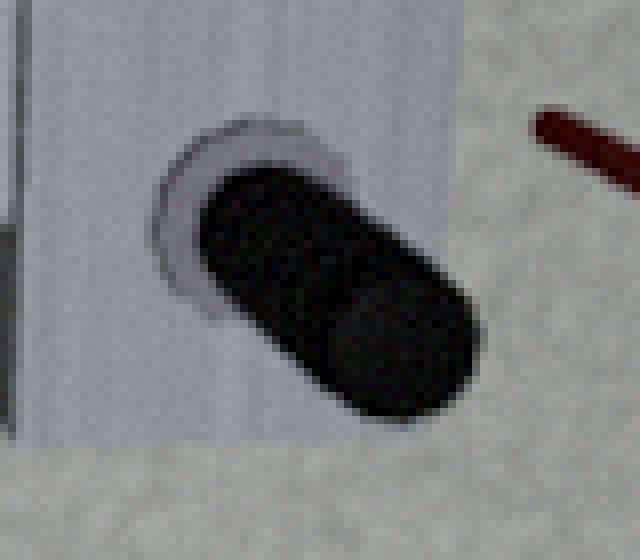

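Run:
```python
from h import *
go(.5554,.2794,.220,189.5)
```

```text
yaw -170.53 shift mm [ 3.3 68.1 87.3] dist 111.0 spin -360.03
```

Emit:
step_arm([
  [[1,20,17],0,0],
  [[1,20,20],0,0],
  [[1,20,20],0,0],
  [[0.3,8,20],0,0],
  [[0,0,10],0,0],
  [[0,0,0],0,0],
])

```text
time_s: 6.73
position: [0.5541, 0.2789, 0.2178]
orientation: [-0.083, 0.996, 0.031, -0.012]
contact_force: [-0.2, 0.3, -0.3]
finger_gap: 0.0431
```

Run:
```python
from h import *
save('wrist','w3')
look('wrist',['rod_grip'])
go(.5532,.2847,.133)
for z in (.17,.142,.112): print(z,w2p('wrist',[.5535,.284,z]).round(1))
```

```text
wrist rod_grip 0.98 [0.5548 0.2858 0.1485] [284. 229.]
wrist rod_grip 0.92 [0.5494 0.3621 0.1319] [395. 228.]
yaw -170.49 shift mm [-0.   0.8 87.9] dist 88.0 spin None
0.17 [283.9 240.2]
0.142 [280.4 223.4]
0.112 [277.5 209.3]
```

View pics/w3.png

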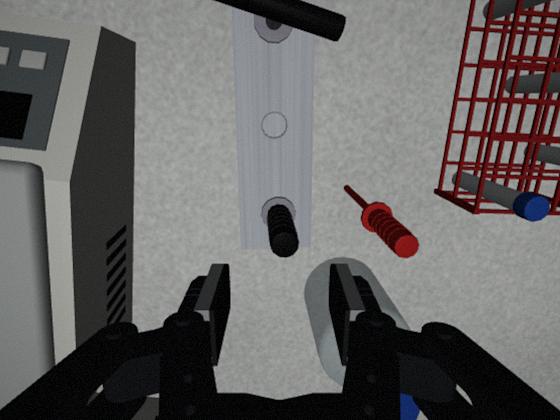

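Emit:
step_arm([
  [[-1,0,25],0,0],
  [[-1,0,25],0,0],
  [[0,1,20],0,0],
  [[0,0,18],0,0],
  [[0,0,0],0,0],
  [[0,0,0],0,-1],
  [[0,0,0],0,-1],
  [[0,0,0],0,-1],
  [[0,0,0],0,-1],
], force=30)

```text
time_s: 7.58
position: [0.5562, 0.286, 0.1345]
orientation: [-0.083, 0.996, 0.032, -0.008]
contact_force: [2.2, -2.1, 6.4]
finger_gap: 0.0153
```

Run:
```python
from h import *
s=robot.get_state(); print(s['contact_force'].round(2),s['finger_gap'],s['position'].round(4))
print(Rn.from_quat(s['orientation']).as_matrix().round(3))
save('wrist','w4');save('scene','s4')
```

```text
[ 2.15 -2.13  6.36] 0.015335539722351745 [0.5562 0.286  0.1345]
[[-0.986 -0.164 -0.022]
 [-0.166  0.984  0.062]
 [ 0.012  0.065 -0.998]]
```

View pics/w4.png

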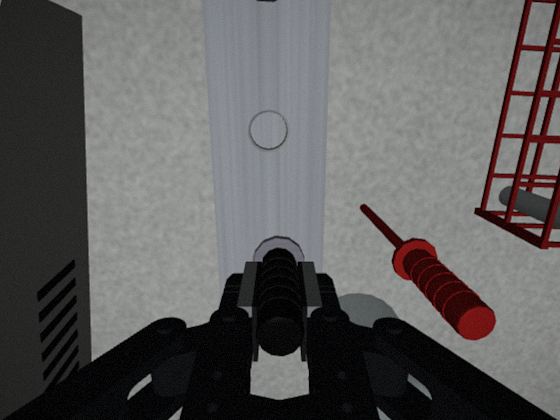

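Emit:
step_arm([
  [[0.1,0.7,-10],0,-1],
  [[0.2,1,-15],0,-1],
  [[0.2,1,-15],0,-1],
  [[0.1,0.7,-12],0,-1],
  [[0.1,0.5,-8],0,-1],
  [[0,0,0],0,-1],
], force=25)

```text
time_s: 8.18
position: [0.556, 0.2852, 0.195]
orientation: [-0.083, 0.996, 0.031, -0.009]
contact_force: [1.0, -6.1, 2.8]
finger_gap: 0.0152
```

Run:
```python
from h import *
s=robot.get_state(); print(s['contact_force'].round(2),s['finger_gap'],s['position'].round(4))
save('wrist','w5')
m=robot.camera_model('wrist')
im=save('scene','s5')
a=im[210:300,310:400]; cv2.imwrite('pics/s5c.png',cv2.resize(a,None,fx=6,fy=6,interpolation=3)[:,:,::-1])
```

```text
[ 0.99 -6.05  2.83] 0.015215374951215697 [0.556  0.2852 0.195 ]
```

View pics/w5.png

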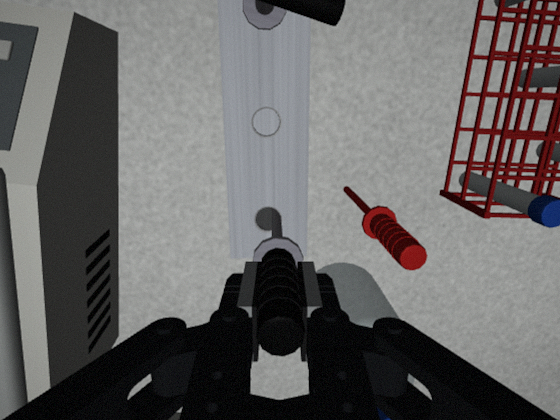

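View pics/s5c.png

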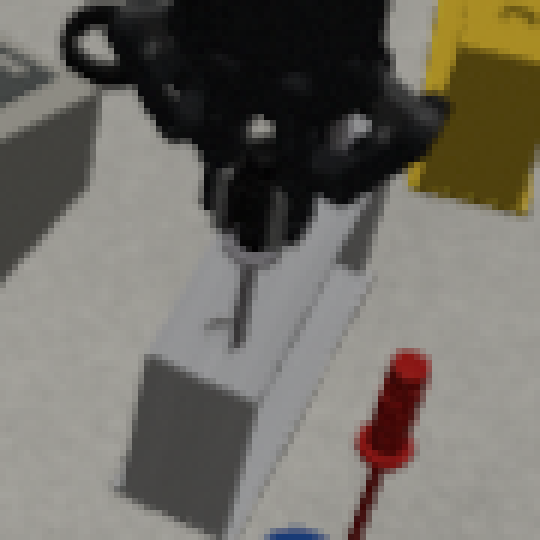

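Emit:
step_arm([
  [[0,-2.5,0],0,-1],
  [[6,0,0],0,-1],
  [[7,0,0],0,-1],
  [[7,0,0],0,-1],
  [[7,0,0],0,-1],
  [[7,0,0],0,-1],
  [[7,0,0],0,-1],
  [[7,0,0],0,-1],
  [[7,0,0],0,-1],
  [[0,0,0],0,-1],
], force=20)

```text
time_s: 9.12
position: [0.4996, 0.2738, 0.1935]
orientation: [-0.083, 0.996, 0.031, -0.01]
contact_force: [1.0, -4.4, 3.1]
finger_gap: 0.0149
```

Run:
```python
from h import *
s=robot.get_state(); print(s['contact_force'].round(2),s['finger_gap'],s['position'].round(4))
save('wrist','w6')
im=save('scene','s6')
a=im[210:300,310:400]; cv2.imwrite('pics/s6c.png',cv2.resize(a,None,fx=6,fy=6,interpolation=3)[:,:,::-1])
```

```text
[ 0.95 -4.37  3.08] 0.014914038281746105 [0.4996 0.2738 0.1935]
```

View pics/w6.png

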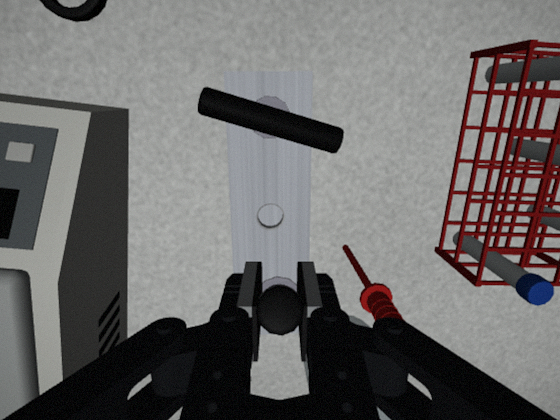

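View pics/s6c.png

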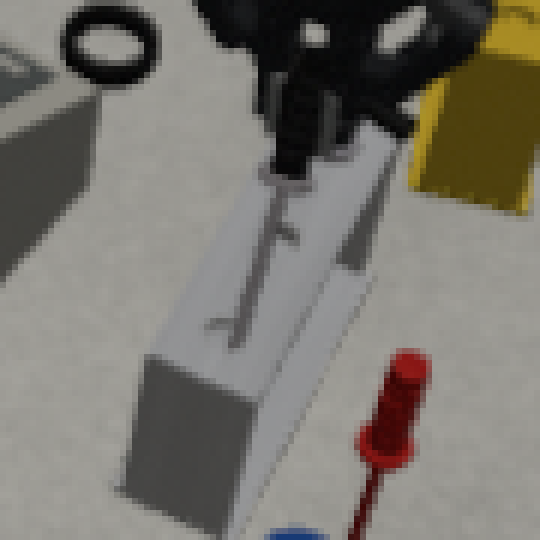

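Emit:
step_arm([
  [[0,0,0],0,-1],
  [[4,-1,-8],0,-1],
  [[7,0,-13],0,-1],
  [[7,0,-13],0,-1],
  [[7,0,-16],0,-1],
  [[7,0,-20],0,-1],
  [[0,0,-20],0,-1],
  [[0,0,-10],0,-1],
  [[0,0,0],0,-1],
], force=60)

```text
time_s: 9.97
position: [0.4731, 0.2626, 0.2958]
orientation: [-0.083, 0.996, 0.033, -0.009]
contact_force: [-0.6, 0.0, -1.9]
finger_gap: 0.0149
```

Run:
```python
from h import *
s=robot.get_state(); print(s['contact_force'].round(2),s['finger_gap'],s['position'].round(4))
R=Rn.from_quat(s['orientation']).as_matrix(); print(R.round(3))
save('wrist','w7')
im=save('scene','s7');save('top','t7')
a=im[150:300,310:410]; cv2.imwrite('pics/s7c.png',cv2.resize(a,None,fx=4,fy=4,interpolation=3)[:,:,::-1])
for c in ('wrist','scene','top'): look(c,['rod_grip','rod_tip'])
g=s['position']-.011*R[:,2]
for a in (20,24,28,32):
    t=np.radians(a); u=np.cos(t)*-R[:,2]+np.sin(t)*R[:,0]   # tool frame tilt
    print(a,u.round(3),'top',w2p('wrist',g+.0245*u).round(1),'collar',w2p('wrist',g-.0335*u).round(1),'scene tip',w2p('scene',g-.1305*u).round(1),w2p('scene',g-.0355*u).round(1))
```

```text
[-0.57  0.02 -1.93] 0.014884992707168646 [0.4731 0.2626 0.2958]
[[-0.986 -0.165 -0.023]
 [-0.166  0.984  0.064]
 [ 0.012  0.066 -0.998]]
wrist rod_grip 0.83 [0.5521 0.361  0.123 ] [357. 287.]
wrist rod_grip 0.77 [0.4756 0.2621 0.2985] [280. 304.]
wrist rod_grip 0.25 [0.4938 0.272  0.106 ] [273. 210.]
wrist rod_tip 0.58 [ 0.5494  0.3569 -0.0021] [328. 236.]
scene rod_grip 0.65 [0.4761 0.265  0.304 ] [371. 190.]
scene rod_grip 0.46 [0.5494 0.3647 0.1275] [378. 278.]
scene rod_tip 0.54 [0.5328 0.2777 0.1883] [355. 239.]
scene rod_tip 0.44 [5.500e-01 3.558e-01 1.000e-04] [366. 303.]
20 [-0.316 -0.117  0.942] top [281.9 326.8] collar [281.3 292.5] scene tip [358.3 236.1] [367.  201.8]
24 [-0.38  -0.126  0.916] top [281.9 321.2] collar [281.3 297.6] scene tip [357.1 237.5] [366.6 202.1]
28 [-0.443 -0.134  0.886] top [281.9 315.6] collar [281.3 302.6] scene tip [355.9 238.7] [366.3 202.4]
32 [-0.503 -0.142  0.852] top [281.9 310. ] collar [281.4 307.8] scene tip [354.8 239.7] [366.  202.6]
```

View pics/w7.png

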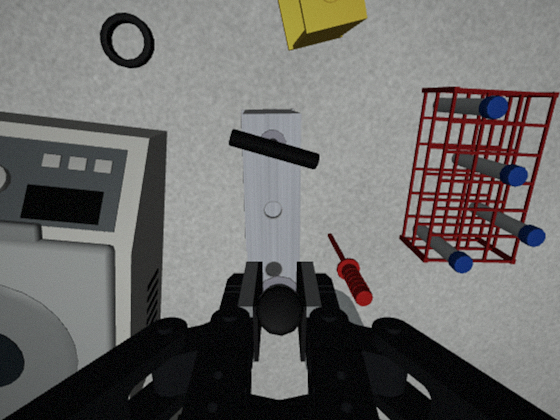

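View pics/s7c.png

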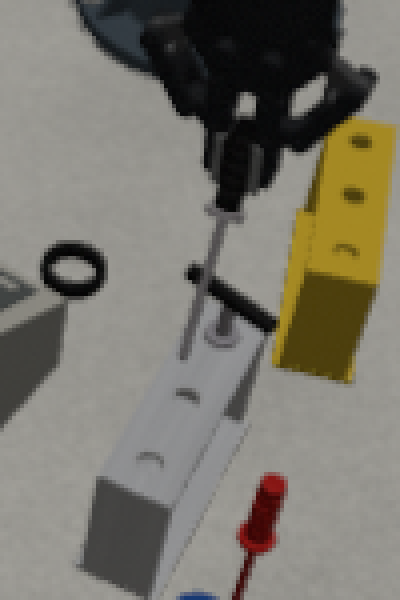

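Run:
```python
from h import *
go(.52,.07,.296)
```

```text
yaw -170.45 shift mm [ -15.1 -196.5  -16.1] dist 198.0 spin None
```

Emit:
step_arm([
  [[-1,-15,-3],4,-1],
  [[-2,-25,-3],4,-1],
  [[-2,-30,-3],4,-1],
  [[-2,-35,-3],2,-1],
  [[-2,-35,-2],0,-1],
  [[-2,-30,-2],0,-1],
  [[-2,-20,0],0,-1],
  [[-2,-8,0],0,-1],
  [[0,0,0],0,-1],
])

```text
time_s: 11.17
position: [0.4848, 0.0622, 0.2968]
orientation: [0.04, 0.999, 0.03, -0.014]
contact_force: [-0.2, 0.4, -1.7]
finger_gap: 0.014
```

Run:
```python
from h import *
s=robot.get_state(); print(s['position'].round(4)); print(Rn.from_quat(s['orientation']).as_matrix().round(3))
im=save('wrist','w8')
look('wrist',['slot','lid_lip','lid_hinge','centrifuge'])
look('wrist',['slot'],'find_in')
look('top',['slot','lid_lip','lid_hinge'])
look('scene',['slot','lid_lip','lid_hinge'])
```

```text
[0.4848 0.0622 0.2968]
[[-0.996  0.081 -0.025]
 [ 0.08   0.995  0.061]
 [ 0.03   0.059 -0.998]]
wrist slot 0.73 [ 0.5092 -0.0287  0.1076] [169. 223.]
wrist lid_lip 0.86 [0.5255 0.042  0.1415] [246. 245.]
wrist centrifuge 0.84 [5.946e-01 4.500e-02 5.000e-04] [257. 254.]
wrist centrifuge 0.28 [ 0.3641 -0.1293  0.0051] [74. 73.]
wrist slot 0.93 [0.4961 0.0428 0.1072] [244. 202.]
wrist slot 0.42 [0.4716 0.0624 0.3275] [275. 299.]
top slot 0.66 [ 0.5056 -0.0332  0.1085] [287. 229.]
top lid_lip 0.97 [0.5244 0.0415 0.1335] [264. 223.]
top lid_hinge 0.83 [0.7246 0.0486 0.1418] [261. 160.]
scene slot 0.9 [ 0.5083 -0.0321  0.103 ] [266. 200.]
scene lid_lip 0.89 [0.5251 0.04   0.135 ] [281. 207.]
scene lid_hinge 0.87 [0.726  0.0456 0.1394] [231. 251.]
```

View pics/w8.png

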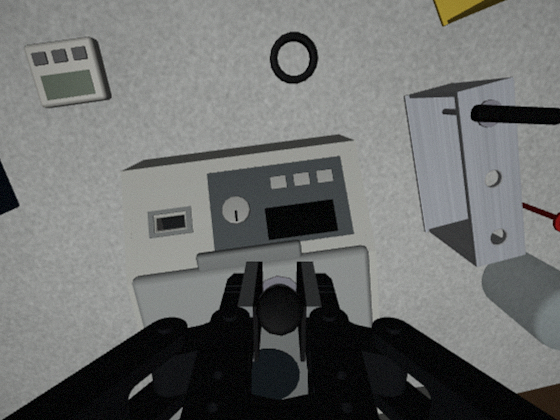

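Run:
```python
from h import *
im=cv2.imread('pics/w8.png'); c=im[195:250,130:210]; cv2.imwrite('pics/w8c.png',cv2.resize(c,None,fx=9,fy=9,interpolation=3))
```

```text
(no output)
```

View pics/w8c.png

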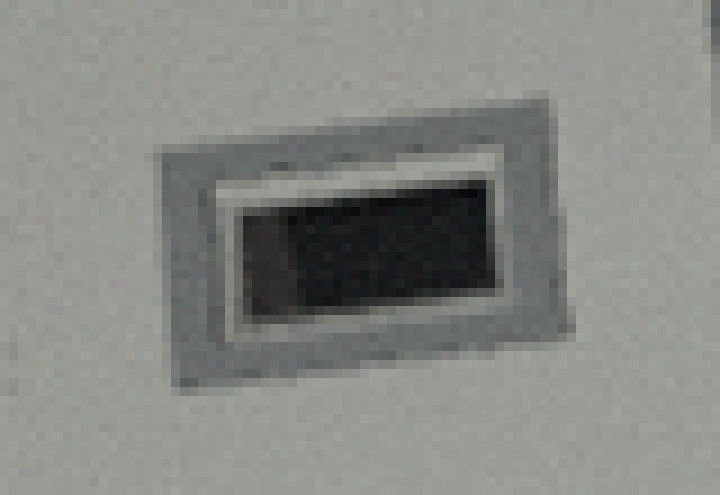

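```bash
cat >> h.py <<'E'
def ray(cam,p,z):
    m=robot.camera_model(cam); K=np.array(m['intrinsics']); d=np.linalg.inv(K)@np.array([p[0],p[1],1.])
    a=c2w(cam,[0,0,0]); b=c2w(cam,d); v=b-a; return a+v*(z-a[2])/v[2]
E
python3 - <<'E'
from h import *
f=lambda x,y:(130+(x+.5)/9-.5,195+(y+.5)/9-.5)
print('slot',ray('wrist',f(365,244),.1072).round(4))
L=ray('wrist',f(168.5,272),.1072);Rr=ray('wrist',f(561.5,216.5),.1072);print('width',np.linalg.norm(L-Rr),'yaw',np.degrees(np.arctan2(*( (L-Rr)[[0,1]]*[ -1,1])))); print(L,Rr)
# lid lip edges / hinge yaw from avg
H=np.array([.7262,.0479]);Lp=np.array([.5252,.0408]);print('yaw hinge-lip',np.degrees(np.arctan2(*(H-Lp)[::-1])))
s=robot.get_state();R=Rn.from_quat(s['orientation']).as_matrix()
g=s['position']-.011*R[:,2]
for t in (28,30):
  t=np.radians(t);print((np.cos(t)*-R[:,2]+np.sin(t)*R[:,0]).round(3))
E
```

```text
slot [ 0.5083 -0.028   0.1072]
width 0.04046696018951703 yaw -177.1651948173686
[ 0.50934817 -0.04815908  0.1072    ] [ 0.50734681 -0.00774164  0.1072    ]
yaw hinge-lip 2.0230396385519067
[-0.445 -0.018  0.895]
[-0.476 -0.015  0.879]
```

Run:
```python
from h import *
for c in ('scene','top'):
  for X in ([.5083,-.028,.1065],[.507,-.033,.1065]): print(c,w2p(c,X).round(2))
a=cv2.imread('pics/s7.png')[185:215,250:285];b=cv2.imread('pics/t0.png')[215:245,270:305]
im=np.hstack([cv2.resize(x,None,fx=11,fy=11,interpolation=0) for x in (a,b)]);cv2.imwrite('pics/sl.png',im)
```

```text
scene [266.61 199.74]
scene [265.62 198.72]
top [285.36 228.35]
top [286.92 228.75]
```

View pics/sl.png

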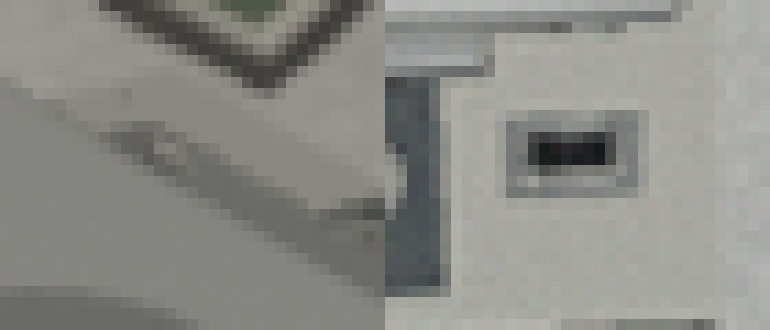

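Emit:
step_arm([
  [[-3,-15,0],0,-1],
  [[-4,-25,0],0,-1],
  [[-4,-25,-2],0,-1],
  [[-4,-20,-2],0,-1],
  [[-3,-10,-2],0,-1],
  [[0,0,0],0,-1],
  [[0,0,0],0,-1],
])

```text
time_s: 12.35
position: [0.4953, -0.0327, 0.2969]
orientation: [0.04, 0.999, 0.03, -0.014]
contact_force: [-0.8, 0.5, -0.5]
finger_gap: 0.0146
```

Run:
```python
from h import *
s=robot.get_state(); print(s['position'].round(4)); print(Rn.from_quat(s['orientation']).as_matrix().round(3))
im=save('wrist','w9')
c=im[150:270,210:350]; cv2.imwrite('pics/w9c.png',cv2.resize(c,None,fx=5,fy=5,interpolation=3)[:,:,::-1])
look('wrist',['slot','rod_tip'])
for X in ([.5083,-.028,.1072],[.508,-.0315,.1072]): print(w2p('wrist',X).round(2))
```

```text
[ 0.4953 -0.0327  0.2969]
[[-0.996  0.08  -0.025]
 [ 0.078  0.995  0.061]
 [ 0.03   0.059 -0.998]]
wrist slot 0.64 [ 0.5101 -0.0289  0.1058] [272. 203.]
[272.38 201.16]
[268.58 201.19]
```

View pics/w9c.png

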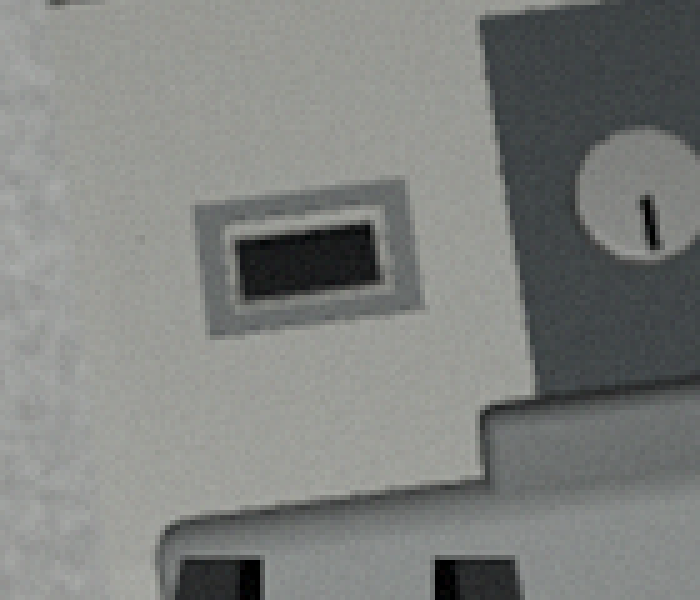

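Run:
```python
from h import *
im=robot.get_image('wrist')
c=im[255:345,230:330]; c=cv2.convertScaleAbs(c,alpha=2.0,beta=10); cv2.imwrite('pics/w9d.png',cv2.resize(c,None,fx=7,fy=7,interpolation=3)[:,:,::-1])
im=save('top','t9'); c=im[180:260,240:340]; cv2.imwrite('pics/t9c.png',cv2.resize(c,None,fx=7,fy=7,interpolation=3)[:,:,::-1])
s=robot.get_state();R=Rn.from_quat(s['orientation']).as_matrix(); g=s['position']-.011*R[:,2]
print(c2w('top',[0,0,0]),c2w('scene',[0,0,0]))
for a in (26,30,34):
    t=np.radians(a); u=np.cos(t)*-R[:,2]+np.sin(t)*R[:,0]; v=np.cos(t)*R[:,0]+np.sin(t)*R[:,2]; w=R[:,1]
    print(a,'top',w2p('wrist',g+.0245*u).round(1),'collar far rim',w2p('wrist',g-.0315*u+.012*v).round(1),'topcam tip',w2p('top',g-.1305*u).round(2),'scene',w2p('scene',g-.1305*u).round(2), w2p('top',g+.0245*u).round(2))
```

```text
[0.36640094 0.02478501 1.58962938] [1.12930522 0.52734717 0.9445795 ]
26 top [279.5 311.2] collar far rim [279.4 269.7] topcam tip [286.77 212.33] scene [255.89 186.29] [290.12 228.93]
30 top [279.5 305.7] collar far rim [279.4 274.3] topcam tip [287.08 209.51] scene [253.6  186.63] [290.05 229.51]
34 top [279.5 300.3] collar far rim [279.4 279.1] topcam tip [287.42 206.75] scene [251.34 186.76] [289.98 230.08]
```

View pics/w9d.png

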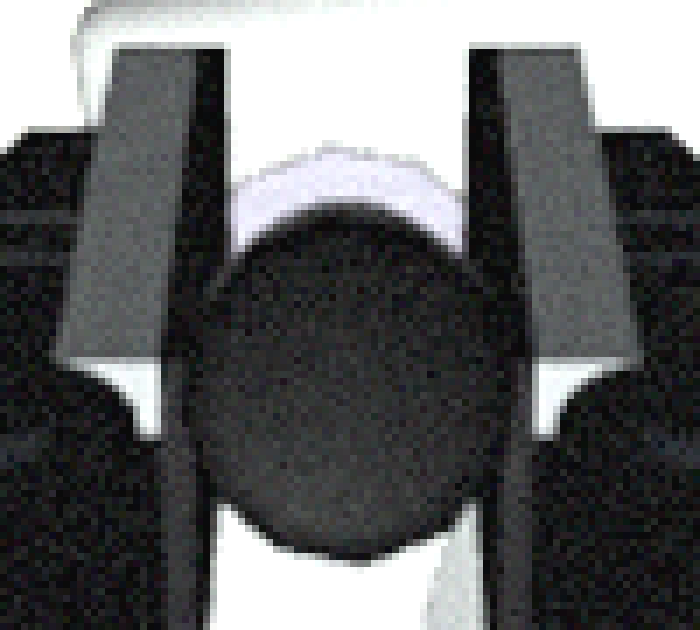

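View pics/t9c.png

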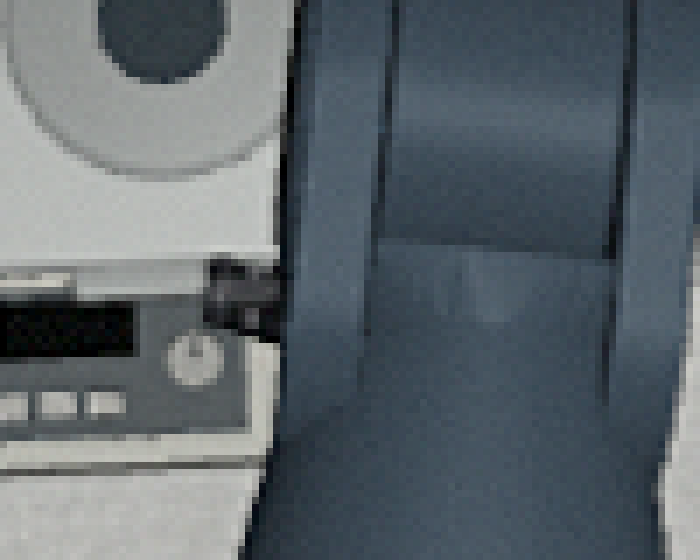

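```bash
cat >> h.py <<'E'
A=29.3; OFF=.0009; S=np.array([.5083,-.029,.1062])
def rod():
    s=robot.get_state();R=Rn.from_quat(s['orientation']).as_matrix();t=np.radians(A)
    return s,R,np.cos(t)*-R[:,2]+np.sin(t)*R[:,0]
def tip():
    s,R,u=rod(); return s['position']-.011*R[:,2]-OFF*R[:,0]-.1305*u
def slotframe(X,psi=np.radians(2.8),a=np.radians(28)):
    z=np.array([-np.sin(a)*np.cos(psi),-np.sin(a)*np.sin(psi),np.cos(a)]);y=np.array([-np.sin(psi),np.cos(psi),0]);x=np.cross(y,z)
    return np.array([x,y,z])@(X-S)*1000
def gotip(k):
    s,R,u=rod(); go(*(s['position']+S+k*u-tip())); print('tip slotframe mm',slotframe(tip()).round(1),'u tool',(R.T@u).round(3))
E
python3 - <<'E'
from h import *
gotip(.03);gotip(.012)
E
```

```text
yaw 175.64 shift mm [60.8 -7.4 61.1] dist 87.0 spin None
tip slotframe mm [83.4 -3.8 53.2] u tool [ 0.489 -0.    -0.872]
yaw 175.64 shift mm [52.  -7.4 76.8] dist 93.0 spin None
tip slotframe mm [83.4 -3.8 53.2] u tool [ 0.489 -0.    -0.872]
```

Emit:
step_arm([
  [[12,-2,0],0,-1],
  [[18,-2,5],0,-1],
  [[18,-2,15],0,-1],
  [[12.8,-1.4,20],0,-1],
  [[0,0,15],0,-1],
  [[-2,0,6],0,-1],
  [[0,0,0],0,-1],
  [[0,0,0],0,-1],
], force=80)

```text
time_s: 13.27
position: [0.4351, -0.0315, 0.2377]
orientation: [0.039, 0.999, 0.03, -0.014]
contact_force: [0.1, 0.1, -0.4]
finger_gap: 0.0141
```

Run:
```python
from h import *
s=robot.get_state();print(s['contact_force'].round(2),s['moment'].round(2))
gotip(.012);gotip(0)
print('scene tip',w2p('scene',tip()))
im=save('scene','s10'); c=im[150:230,220:310]; cv2.imwrite('pics/s10c.png',cv2.resize(c,None,fx=7,fy=7,interpolation=3)[:,:,::-1])
im=save('wrist','w10');
```

```text
[ 0.14  0.12 -0.41] [-0.06 -0.02 -0.03]
yaw 175.61 shift mm [-6.1  0.4 16.3] dist 17.0 spin None
tip slotframe mm [ 2.7 -0.6 29.2] u tool [ 0.489  0.    -0.872]
yaw 175.61 shift mm [-12.    0.4  26.7] dist 29.0 spin None
tip slotframe mm [ 2.7 -0.6 29.2] u tool [ 0.489  0.    -0.872]
scene tip [268.49057823 190.8172922 ]
```

View pics/s10c.png

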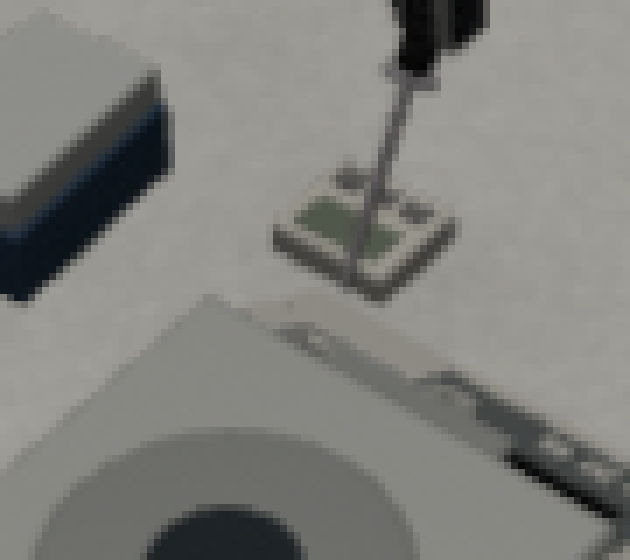

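View pics/w10.png

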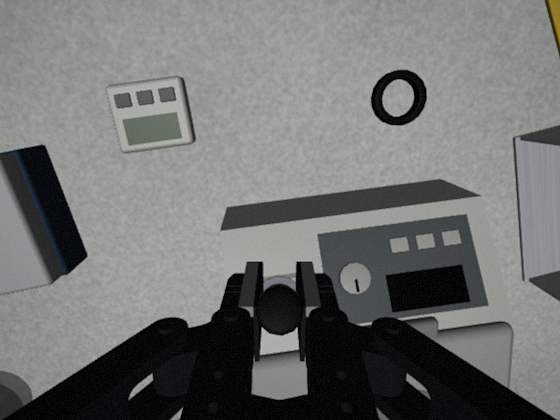

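Emit:
step_arm([
  [[-3.5,-0.3,8],0,-1],
  [[-3.5,-0.3,8],0,-1],
  [[-2.5,0,6.3],0,-1],
  [[0,0,0],0,-1],
])

```text
time_s: 13.7
position: [0.4432, -0.0316, 0.2131]
orientation: [0.039, 0.999, 0.03, -0.015]
contact_force: [0.2, -0.8, -1.9]
finger_gap: 0.0146
```

Run:
```python
from h import *
s=robot.get_state();print(s['contact_force'].round(2),s['moment'].round(2))
gotip(-.01)
im=save('scene','s11'); c=im[150:230,220:310]; cv2.imwrite('pics/s11c.png',cv2.resize(c,None,fx=7,fy=7,interpolation=3)[:,:,::-1])
```

```text
[ 0.2  -0.83 -1.92] [-0.05 -0.05 -0.02]
yaw 175.58 shift mm [-8.2  1.5 10.9] dist 14.0 spin None
tip slotframe mm [-2.  -1.2  3.6] u tool [ 0.489 -0.    -0.872]
```

View pics/s11c.png

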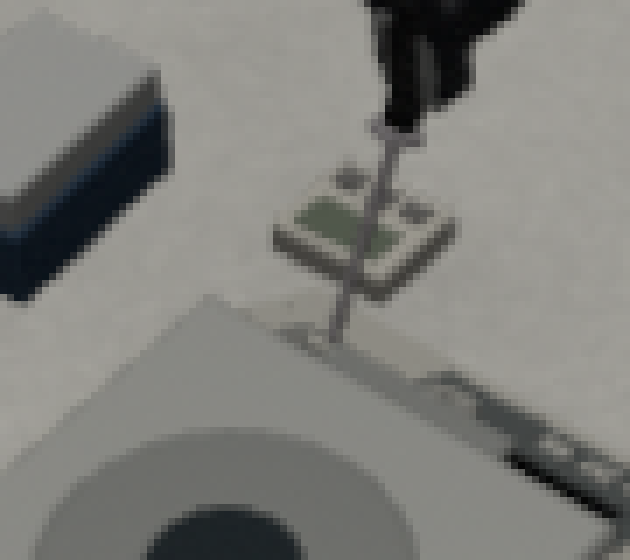

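Emit:
step_arm([
  [[-1.8,-2,-1],0,-1],
  [[-1.7,0,3],0,-1],
  [[-1.7,0,3],0,-1],
  [[-1.7,0,3],0,-1],
  [[0,0,0],0,-1],
])

```text
time_s: 14.17
position: [0.4499, -0.0338, 0.2058]
orientation: [0.039, 0.999, 0.03, -0.014]
contact_force: [-0.4, -0.3, -0.5]
finger_gap: 0.0143
```

Run:
```python
from h import *
s=robot.get_state();print(s['contact_force'].round(2),s['moment'].round(2))
gotip(-.01)
im=save('scene','s12'); c=im[150:230,220:310]; cv2.imwrite('pics/s12c.png',cv2.resize(c,None,fx=7,fy=7,interpolation=3)[:,:,::-1])
im=save('wrist','w12'); c=im[255:345,230:330]; c=cv2.convertScaleAbs(c,alpha=2.0,beta=10); cv2.imwrite('pics/w12d.png',cv2.resize(c,None,fx=5,fy=5,interpolation=3)[:,:,::-1])
```

```text
[-0.36 -0.27 -0.49] [-0.1   0.02  0.01]
yaw 175.57 shift mm [-1.   3.5  4.1] dist 5.0 spin None
tip slotframe mm [ 0.6 -3.6 -5.9] u tool [ 0.489 -0.    -0.872]
```

View pics/s12c.png

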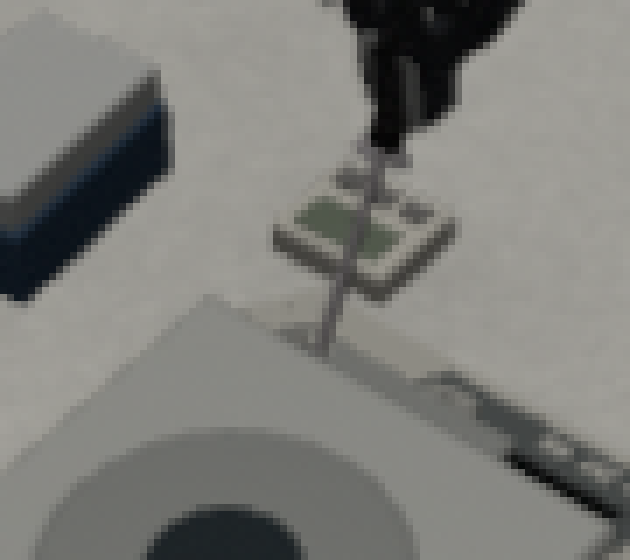

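Emit:
step_arm([
  [[-1.5,0,2.6],0,-1],
  [[-1.5,0,2.6],0,-1],
  [[-1.5,0,2.6],0,-1],
  [[0,0,0],0,-1],
])

```text
time_s: 14.6
position: [0.4542, -0.0336, 0.198]
orientation: [0.039, 0.999, 0.03, -0.014]
contact_force: [0.3, 1.2, -1.5]
finger_gap: 0.0147
```

Run:
```python
from h import *
s=robot.get_state();print(s['contact_force'].round(2),s['moment'].round(2))
gotip(-.01)
im=save('wrist','w13'); c=im[255:345,230:330]; c=cv2.convertScaleAbs(c,alpha=2.0,beta=10); cv2.imwrite('pics/w13d.png',cv2.resize(c,None,fx=7,fy=7,interpolation=3)[:,:,::-1])
```

```text
[ 0.29  1.23 -1.55] [-0.1   0.03  0.02]
yaw 175.58 shift mm [ 3.4  3.4 -3.7] dist 6.0 spin None
tip slotframe mm [  0.6  -3.7 -14.9] u tool [ 0.489 -0.    -0.872]
```

View pics/w13d.png

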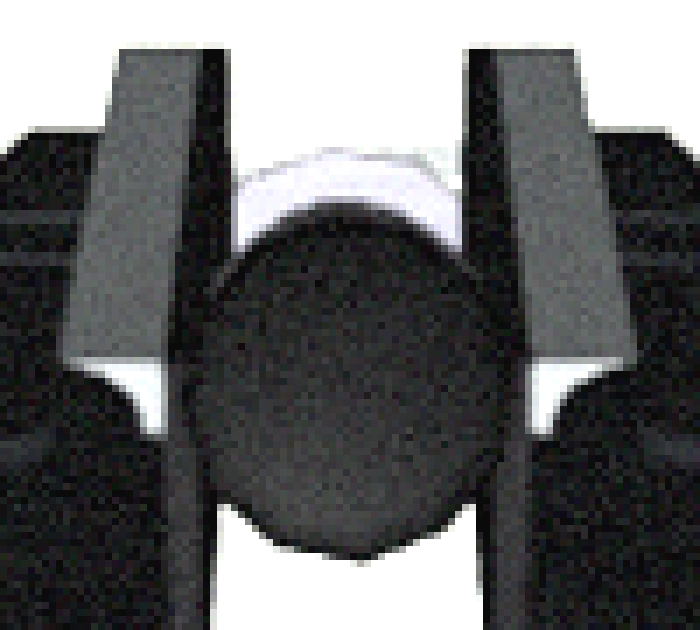

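Emit:
step_arm([
  [[-1.5,0,2.6],0,-1],
  [[-1.5,0,2.6],0,-1],
  [[-1.5,0,2.6],0,-1],
  [[-1.5,0,2.6],0,-1],
  [[-1.5,0,2.6],0,-1],
])

```text
time_s: 15.07
position: [0.4614, -0.0334, 0.185]
orientation: [0.039, 0.999, 0.03, -0.014]
contact_force: [0.0, 0.5, -0.1]
finger_gap: 0.0144
```

Emit:
step_arm([
  [[-1.5,0,2.6],0,-1],
  [[-1,0,1.7],0,-1],
])

```text
time_s: 15.23
position: [0.4637, -0.0333, 0.1808]
orientation: [0.039, 0.999, 0.03, -0.014]
contact_force: [-2.0, 0.2, 3.9]
finger_gap: 0.0142
```

Run:
```python
from h import *
s=robot.get_state();print(s['contact_force'].round(2),s['moment'].round(2))
gotip(-.035)
im=save('scene','s14'); c=im[130:270,190:330]; cv2.imwrite('pics/s14c.png',cv2.resize(c,None,fx=4,fy=4,interpolation=3)[:,:,::-1])
```

```text
[-1.96  0.22  3.88] [0.03 0.34 0.06]
yaw 175.58 shift mm [1.3 3.4 1.3] dist 4.0 spin None
tip slotframe mm [  1.1  -3.9 -34.5] u tool [ 0.489 -0.    -0.872]
```

View pics/s14c.png

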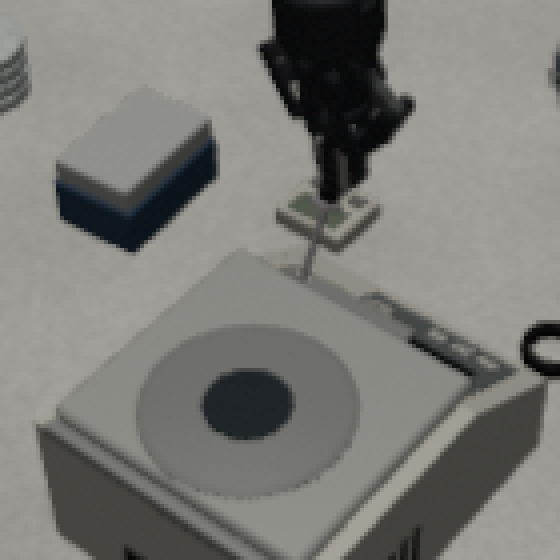

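Force is 4.4 N along the rod at 34.5 mm, so the tip is on the tab. I'll push further.

Emit:
step_arm([
  [[-1,0,1.7],0,-1],
  [[-1,0,1.7],0,-1],
  [[-0.5,0,0.9],0,-1],
  [[0,0,0],0,-1],
])

```text
time_s: 15.62
position: [0.4663, -0.0332, 0.1767]
orientation: [0.039, 0.999, 0.03, -0.014]
contact_force: [-2.2, -0.1, 5.9]
finger_gap: 0.0143
```

Run:
```python
from h import *
s=robot.get_state();print(s['contact_force'].round(2),s['moment'].round(2))
gotip(-.035)
im=save('scene','s15'); c=im[130:270,190:330]; cv2.imwrite('pics/s15c.png',cv2.resize(c,None,fx=4,fy=4,interpolation=3)[:,:,::-1])
```

```text
[-2.19 -0.09  5.87] [0.07 0.27 0.06]
yaw 175.58 shift mm [ 4.   3.3 -2.7] dist 6.0 spin None
tip slotframe mm [  1.6  -3.9 -39.3] u tool [ 0.489 -0.    -0.872]
```

View pics/s15c.png

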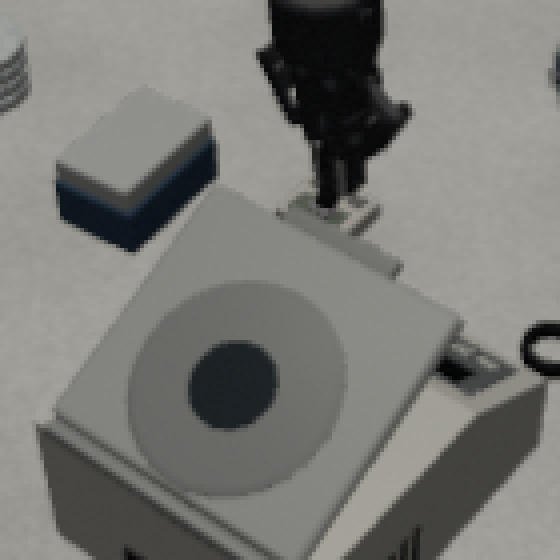

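The lid sprang up, so I'm withdrawing along the rod's axis.

Emit:
step_arm([
  [[2,0,-3.6],0,-1],
  [[4.5,0,-8],0,-1],
  [[5.6,0,-10],0,-1],
  [[6.7,0,-12],0,-1],
  [[6.7,0,-12],0,-1],
  [[8,0,-14],0,-1],
  [[8,0,-14],0,-1],
  [[10,10,-20],0,-1],
  [[5,20,-20],0,-1],
  [[0,25,-10],0,-1],
])

```text
time_s: 16.5
position: [0.4163, 0.018, 0.3079]
orientation: [0.04, 0.999, 0.03, -0.012]
contact_force: [1.4, -0.4, -1.0]
finger_gap: 0.0143
```

Run:
```python
from h import *
s=robot.get_state();print(s['contact_force'].round(2),s['joints'].round(2),tip())
go(.4731,.2626,.2958,189.5)
im=save('scene','s16'); c=im[120:270,190:340]; cv2.imwrite('pics/s16c.png',cv2.resize(c,None,fx=4,fy=4,interpolation=3)[:,:,::-1])
look('scene',['lid_lip'])
```

```text
[ 1.43 -0.4  -0.97] [-0.    0.05 -0.07  1.48  0.06  0.08] [0.47856182 0.01904906 0.20357332]
yaw 175.44 shift mm [-37.5 247.3  25.7] dist 251.0 spin -14.06
scene lid_lip 0.8 [0.5461 0.0396 0.2304] [276. 186.]
```

View pics/s16c.png

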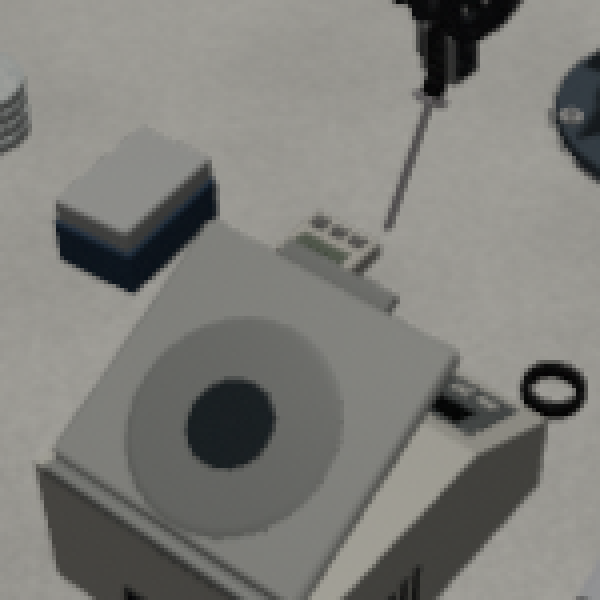

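Emit:
step_arm([
  [[0,20,0],0,-1],
  [[0,30,0],0,-1],
  [[0,35,0],0,-1],
  [[0,35,0],0,-1],
  [[0,35,0],0,-1],
  [[0,30,0],0,-1],
  [[-4,25,6],0,-1],
  [[-15,22,10],0,-1],
  [[-14,12,8],0,-1],
  [[0,0,0],-7,-1],
])

```text
time_s: 17.43
position: [0.47, 0.2616, 0.292]
orientation: [-0.022, 0.999, 0.03, -0.013]
contact_force: [-1.1, -1.5, -1.5]
finger_gap: 0.0141
```

Emit:
step_arm([
  [[0,0,0],-7,-1],
  [[0,0,0],0,-1],
])

```text
time_s: 17.6
position: [0.4686, 0.2597, 0.2938]
orientation: [-0.086, 0.996, 0.031, -0.011]
contact_force: [0.5, -0.3, -1.5]
finger_gap: 0.0141
```

Run:
```python
from h import *
s=robot.get_state();print(s['joints'].round(2),tip())
go(.4731,.2626,.2958,189.55)
im=save('wrist','w17'); c=im[255:345,230:330]; c=cv2.convertScaleAbs(c,alpha=2.0,beta=10); cv2.imwrite('pics/w17d.png',cv2.resize(c,None,fx=7,fy=7,interpolation=3)[:,:,::-1])
```

```text
[0.47 0.24 0.13 1.45 0.07 0.3 ] [0.52965393 0.27696578 0.19020006]
yaw -170.1 shift mm [-4.9  2.3 -1.9] dist 6.0 spin -359.65
```

View pics/w17d.png

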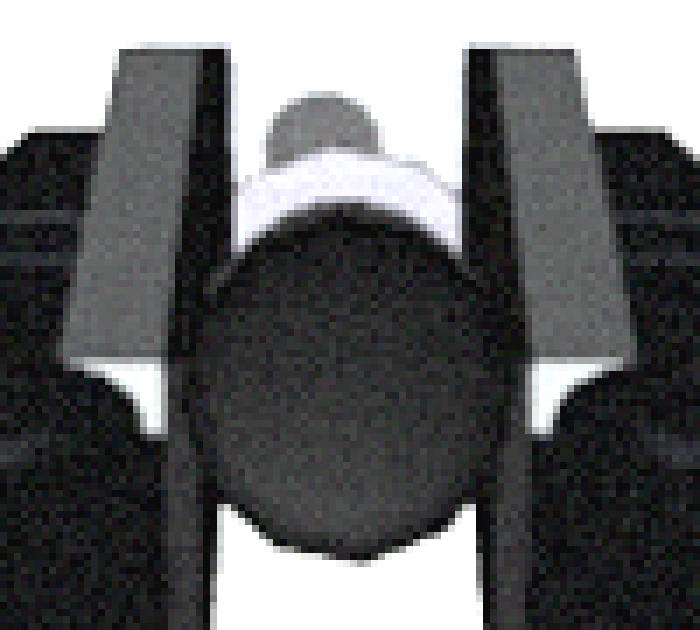

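View pics/w17.png

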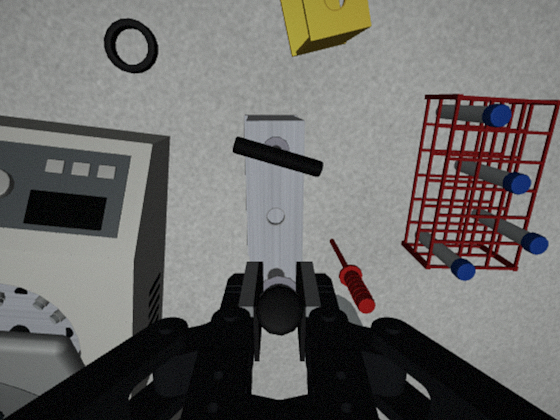

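Run:
```python
from h import *
h=ray('wrist',(275.7,275.9),.110); m=ray('wrist',(276,215.5),.110); print(h,m,np.linalg.norm(h-m))
s,R,u=rod(); T=tip(); print('u',u.round(3),'tip',T)
# point on rod axis at z=.107
k=(T[2]-.107)/u[2]; P=T-k*u; print('axis at plate',P.round(4),'err to hole',(R.T@(h-P)*1000).round(1))
go(.4996,.2738,.1935,189.5)
```

```text
[0.55532257 0.28218755 0.11      ] [0.49458501 0.27267239 0.11      ] 0.061478368754171876
u [-0.46  -0.133  0.878] tip [0.52975278 0.27639302 0.19049034]
axis at plate [0.5735 0.289  0.107 ] err to hole [19.1 -3.6 -2.9]
yaw -170.56 shift mm [-34.6   2.5 100.4] dist 106.0 spin -360.06
```

Emit:
step_arm([
  [[10,-2,0],0,-1],
  [[9,-1.5,0],0,-1],
  [[-8,0,14],0,-1],
  [[-10,0,18],0,-1],
  [[-10,0,18],0,-1],
  [[-6,0,11],0,-1],
  [[0,0,0],0,-1],
])

```text
time_s: 18.23
position: [0.4817, 0.2621, 0.2309]
orientation: [-0.082, 0.996, 0.031, -0.012]
contact_force: [0.1, -0.2, -1.5]
finger_gap: 0.0142
```

Run:
```python
from h import *
s,R,u=rod(); T=tip(); print('u',u.round(3),'tip',T,s['contact_force'].round(2))
k=(T[2]-.107)/u[2]; P=T-k*u; print('axis at plate',P.round(4),'err to hole',(R.T@(np.array([.555,.2823,.11])-P)*1000).round(1))
im=save('scene','s18'); c=im[170:310,310:410]; cv2.imwrite('pics/s18c.png',cv2.resize(c,None,fx=5,fy=5,interpolation=3)[:,:,::-1])
```

```text
u [-0.458 -0.132  0.879] tip [0.54263312 0.27883458 0.12717847] [ 0.08 -0.17 -1.53]
axis at plate [0.5531 0.2819 0.107 ] err to hole [-1.8  0.3 -3. ]
```

View pics/s18c.png

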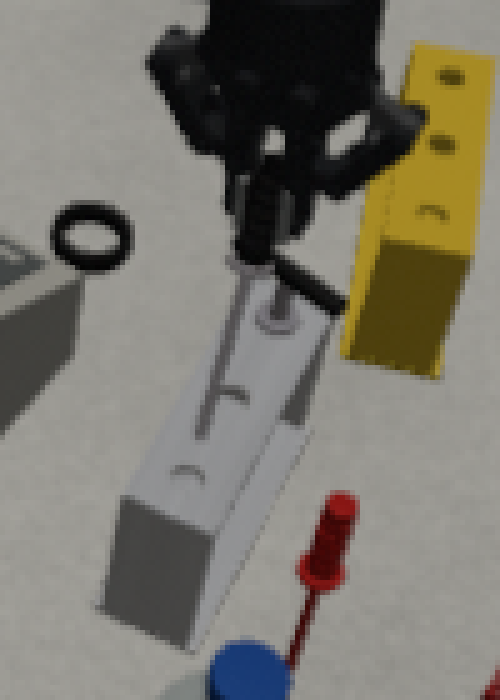

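Emit:
step_arm([
  [[-4.5,0,7],0,-1],
  [[-5,0,9],0,-1],
  [[-5,0,9],0,-1],
  [[-5,0,9],0,-1],
  [[-2,0,4],0,-1],
  [[0,0,0],0,-1],
])

```text
time_s: 18.78
position: [0.5027, 0.2685, 0.1932]
orientation: [-0.083, 0.996, 0.031, -0.011]
contact_force: [0.0, -0.3, -0.5]
finger_gap: 0.0142
```

Run:
```python
from h import *
s,R,u=rod(); T=tip(); print('tip',T,s['contact_force'].round(2))
k=(T[2]-.107)/u[2]; P=T-k*u; print('axis at plate',P.round(4),'err to hole',(R.T@(np.array([.555,.2823,.11])-P)*1000).round(1))
im=save('scene','s19'); c=im[170:310,310:410]; cv2.imwrite('pics/s19c.png',cv2.resize(c,None,fx=5,fy=5,interpolation=3)[:,:,::-1])
```

```text
tip [0.56369644 0.28546219 0.08946956] [ 0.   -0.32 -0.55]
axis at plate [0.5545 0.2828 0.107 ] err to hole [-0.3 -0.4 -3. ]
```

View pics/s19c.png

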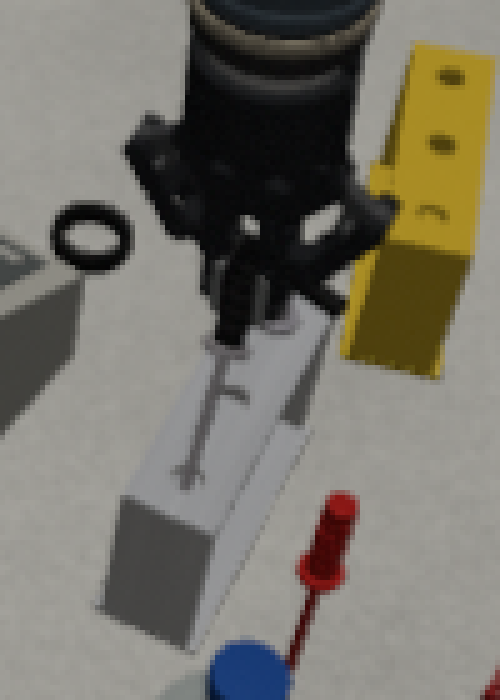

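Emit:
step_arm([
  [[0,0,0],0,-1],
  [[-6,0,0],0,-1],
  [[-7,0,0],0,-1],
  [[-7,0,0],0,-1],
  [[-7,0,0],0,-1],
  [[-7,0,0],0,-1],
  [[-7,0,0],0,-1],
  [[-7,0,0],0,-1],
  [[-6,0,0],0,-1],
  [[0,0,0],0,-1],
], force=20)

```text
time_s: 19.67
position: [0.5566, 0.2778, 0.1938]
orientation: [-0.083, 0.996, 0.032, -0.01]
contact_force: [-1.1, -0.0, -2.6]
finger_gap: 0.0144
```

Run:
```python
from h import *
s=robot.get_state(); print(s['contact_force'].round(2),s['position'],s['finger_gap'])
im=save('scene','s20'); c=im[170:310,310:410]; cv2.imwrite('pics/s20c.png',cv2.resize(c,None,fx=5,fy=5,interpolation=3)[:,:,::-1])
im=save('wrist','w20'); c=im[195:345,230:330]; c=cv2.convertScaleAbs(c,alpha=1.5,beta=10); cv2.imwrite('pics/w20d.png',cv2.resize(c,None,fx=4,fy=4,interpolation=3)[:,:,::-1])
```

```text
[-1.12 -0.04 -2.61] [0.55663661 0.277819   0.19383687] 0.014433557121819898
```

View pics/s20c.png

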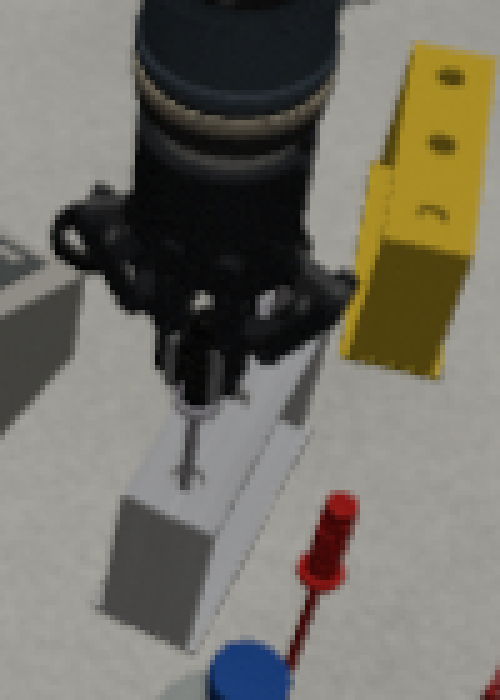

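View pics/w20d.png

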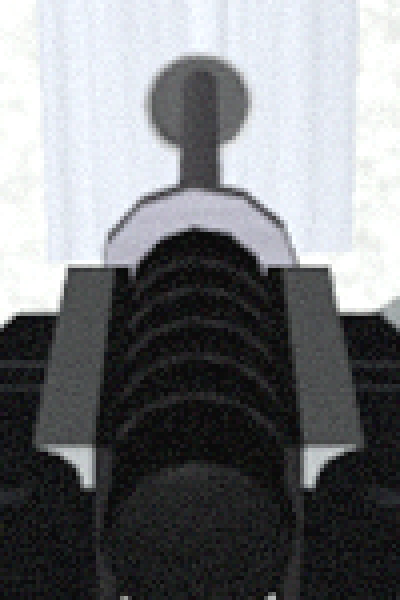

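Emit:
step_arm([
  [[-4,0,0],0,-1],
  [[-4,0,0],0,-1],
  [[0,-0.3,8],0,-1],
  [[0,-0.4,10],0,-1],
  [[0,0,12],0,-1],
  [[0,0,12],0,-1],
  [[0,0,8],0,-1],
  [[0,0,4],0,-1],
  [[0,0,0],0,-1],
])

```text
time_s: 20.52
position: [0.5626, 0.2815, 0.1392]
orientation: [-0.083, 0.996, 0.031, -0.01]
contact_force: [-0.5, 0.0, -1.7]
finger_gap: 0.0144
```

Run:
```python
from h import *
s=robot.get_state(); print(s['contact_force'].round(2),s['position'],s['finger_gap'])
im=save('scene','s21'); c=im[170:310,310:410]; cv2.imwrite('pics/s21c.png',cv2.resize(c,None,fx=5,fy=5,interpolation=3)[:,:,::-1])
im=save('wrist','w21'); c=im[195:345,230:330]; c=cv2.convertScaleAbs(c,alpha=1.5,beta=10); cv2.imwrite('pics/w21d.png',cv2.resize(c,None,fx=4,fy=4,interpolation=3)[:,:,::-1])
```

```text
[-0.46  0.03 -1.68] [0.56258874 0.28151842 0.13918836] 0.014351453836899552
```

View pics/s21c.png

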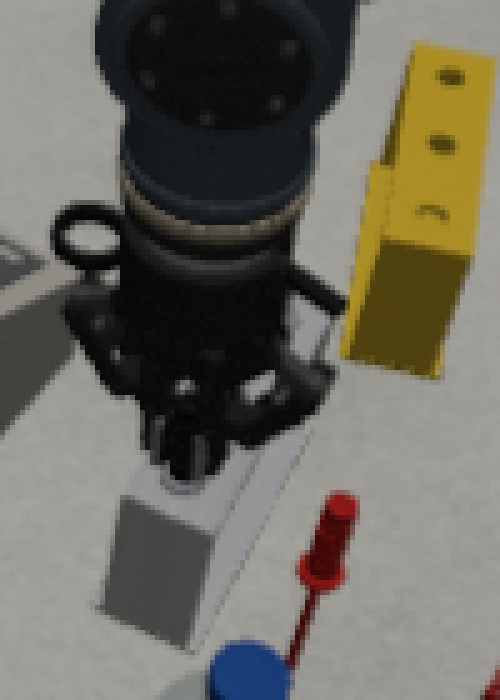

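View pics/w21d.png

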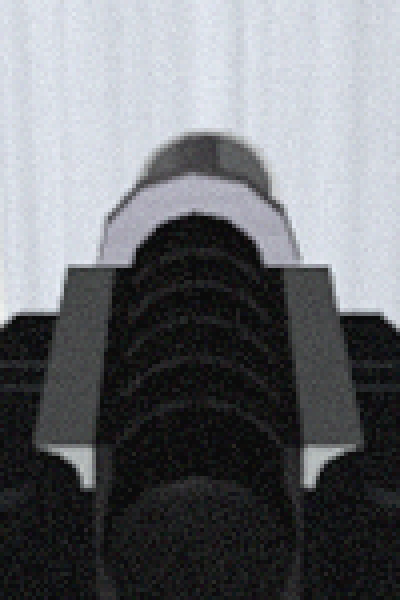

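Emit:
step_arm([
  [[2,0,0],0,-1],
  [[2,0,0],0,-1],
  [[1,0,2],0,-1],
  [[0,0,2],0,-1],
  [[0,0,1],0,-1],
  [[0,0,0],0,-1],
])

```text
time_s: 21.12
position: [0.5575, 0.281, 0.1347]
orientation: [-0.083, 0.996, 0.031, -0.01]
contact_force: [-1.1, -0.7, -0.6]
finger_gap: 0.0143
```

Run:
```python
from h import *
s=robot.get_state(); print(s['contact_force'].round(2),s['position'],s['finger_gap'])
im=save('wrist','w22'); c=im[195:345,230:330]; c=cv2.convertScaleAbs(c,alpha=1.5,beta=10); cv2.imwrite('pics/w22d.png',cv2.resize(c,None,fx=4,fy=4,interpolation=3)[:,:,::-1])
```

```text
[-1.07 -0.71 -0.64] [0.55748638 0.2810109  0.1347303 ] 0.014302282569367924
```

View pics/w22d.png

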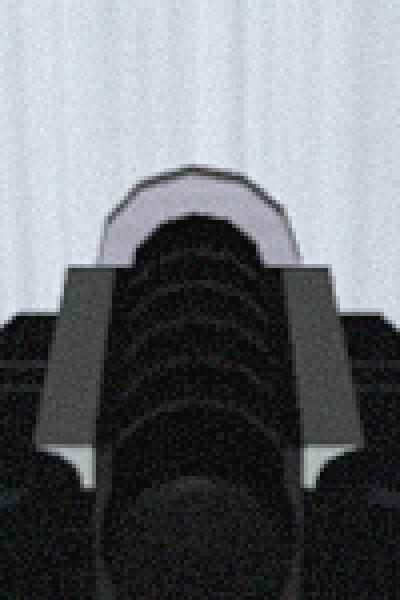

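Emit:
step_arm([
  [[0,0,1],0,-1],
  [[0,0,0.5],0,-1],
  [[0,0,0],0,-1],
])

```text
time_s: 21.42
position: [0.5578, 0.2812, 0.1344]
orientation: [-0.083, 0.996, 0.032, -0.01]
contact_force: [-2.0, -0.6, 6.4]
finger_gap: 0.0144
```

Emit:
step_arm([
  [[0,0,0],0,-0.7],
  [[0,0,0],0,-0.4],
  [[0,0,0],0,-0.1],
  [[0,0,0],0,0],
  [[0,0,0],0,0],
])

```text
time_s: 21.83
position: [0.5576, 0.2811, 0.1333]
orientation: [-0.083, 0.996, 0.031, -0.01]
contact_force: [0.3, 0.5, -0.7]
finger_gap: 0.043
```

Run:
```python
from h import *
s=robot.get_state(); print(s['contact_force'].round(2),s['position'],s['finger_gap'])
im=save('wrist','w23')
im=save('scene','s23'); c=im[170:310,310:410]; cv2.imwrite('pics/s23c.png',cv2.resize(c,None,fx=5,fy=5,interpolation=3)[:,:,::-1])
```

```text
[ 0.31  0.5  -0.71] [0.55756524 0.28113193 0.13334303] 0.04297128582501183
```

View pics/w23.png

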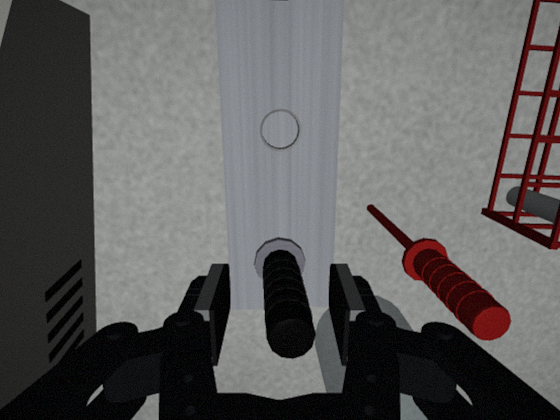

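View pics/s23c.png

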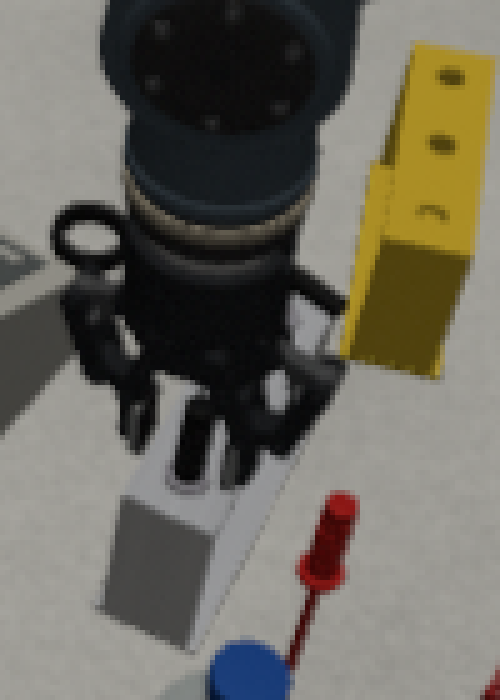

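Emit:
step_arm([
  [[0,0.5,-8],0,0],
  [[0.2,1,-15],0,0],
  [[0.3,1.5,-25],0,0],
  [[0.3,1.8,-30],0,0],
  [[0.3,1.8,-30],0,0],
  [[0,0,-40],0,0],
  [[0,0,-20],0,0],
  [[0,0,0],0,0],
])

```text
time_s: 22.6
position: [0.561, 0.2776, 0.3076]
orientation: [-0.083, 0.996, 0.033, -0.006]
contact_force: [0.0, -0.2, 0.5]
finger_gap: 0.0431
```

Run:
```python
from h import *
s=robot.get_state(); print(s['contact_force'].round(2),s['position'],s['joints'].round(2))
im=save('wrist','w24')
im=save('scene','s24'); c=im[130:310,190:410]; cv2.imwrite('pics/s24c.png',cv2.resize(c,None,fx=3.5,fy=3.5,interpolation=3)[:,:,::-1])
look('scene',['rod_grip','lid_lip','lid_hinge']); look('wrist',['rod_grip','rack_top','lid_lip']); look('top',['lid_lip','lid_hinge'])
```

```text
[ 0.   -0.19  0.49] [0.56101573 0.27763948 0.30764942] [0.43 0.4  0.4  1.56 0.07 0.26]
scene rod_grip 0.64 [0.5498 0.2811 0.1441] [350. 256.]
scene rod_grip 0.52 [0.5494 0.3616 0.1304] [377. 276.]
scene lid_lip 0.71 [0.548  0.0389 0.229 ] [275. 187.]
scene lid_hinge 0.85 [0.7267 0.047  0.136 ] [232. 252.]
wrist rod_grip 0.76 [0.5485 0.3597 0.1244] [360. 190.]
wrist rod_grip 0.69 [0.55   0.28   0.1377] [272. 182.]
wrist rack_top 0.85 [0.4944 0.2714 0.1032] [271. 111.]
wrist lid_lip 0.45 [ 0.4907  0.2715 -0.0037] [267. 104.]
top lid_lip 0.85 [0.5236 0.0407 0.1316] [264. 223.]
top lid_hinge 0.91 [0.7251 0.0462 0.1398] [262. 160.]
```

View pics/s24c.png

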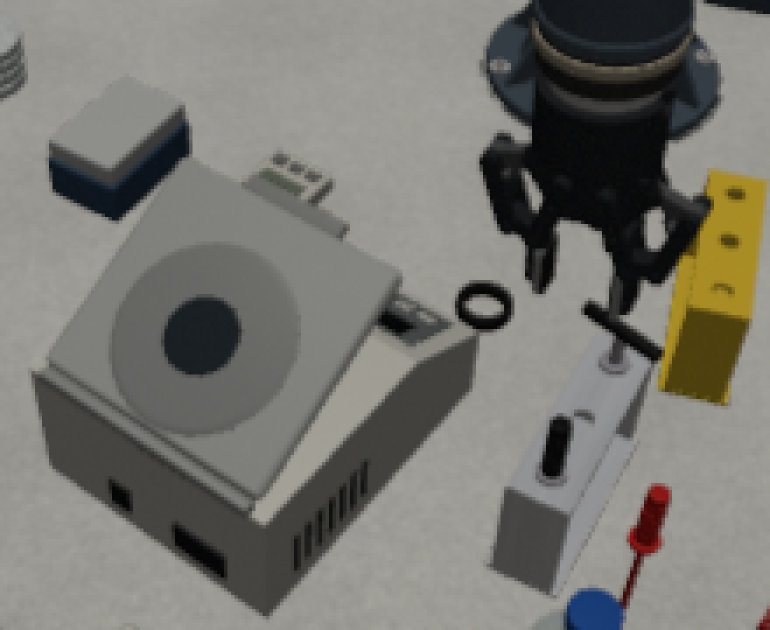

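```bash
cat >> h.py <<'E'
HG=np.array([.7262,.0468,.137]);PSI=np.radians(2.8)
def lip(th): 
    x=-.202*np.cos(th)-.003*np.sin(th); z=.202*np.sin(th)-.003*np.cos(th)
    return HG+np.array([x*np.cos(PSI),x*np.sin(PSI),z])
E
python3 - <<'E'
from h import *
go(.495,.037,.30,182.8)
for t in (.49,.6,.7,.8,.9,1.,1.1,1.2,1.3): print(t,lip(t).round(4))
E
```

```text
yaw -170.44 shift mm [ 103.4 -225.8  -11.9] dist 249.0 spin -353.24
0.49 [0.5468 0.038  0.2294]
0.6 [0.558  0.0386 0.2486]
0.7 [0.57   0.0392 0.2648]
0.8 [0.5835 0.0398 0.2798]
0.9 [0.5984 0.0406 0.2934]
1.0 [0.6147 0.0413 0.3054]
1.1 [0.632  0.0422 0.3157]
1.2 [0.6503 0.0431 0.3242]
1.3 [0.6693 0.044  0.3308]
```

Emit:
step_arm([
  [[12,-12,-4],0,-1],
  [[16,-22,-6],0,-1],
  [[16,-30,-4],0,-1],
  [[16,-33,0],0,-1],
  [[16,-33,0],0,-1],
  [[14,-33,0],0,-1],
  [[10,-30,0],0,-1],
  [[4,-22,0],0,-1],
  [[0,-12,0],0,-1],
  [[0,0,0],6.7,-1],
], force=40)

```text
time_s: 23.93
position: [0.495, 0.0337, 0.3023]
orientation: [-0.025, 0.999, 0.031, -0.012]
contact_force: [0.8, 0.0, -0.1]
finger_gap: -0.0001
```

Emit:
step_arm([
  [[0,0,15],0,-1],
  [[0,0,25],0,-1],
  [[0,0,15],0,-1],
  [[0,0,0],0,-1],
])

```text
time_s: 24.27
position: [0.4922, 0.0394, 0.2447]
orientation: [-0.025, 0.999, 0.031, -0.014]
contact_force: [-0.2, 0.4, -0.0]
finger_gap: -0.0001
```

Run:
```python
from h import *
s=robot.get_state(); print(s['position'].round(4),s['finger_gap'])
go(.525,.037,.222,182.8)
im=save('scene','s25'); c=im[100:270,190:340]; cv2.imwrite('pics/s25c.png',cv2.resize(c,None,fx=4,fy=4,interpolation=3)[:,:,::-1])
save('wrist','w25')
```

```text
[0.4922 0.0394 0.2447] -0.00010719010599534473
yaw -177.11 shift mm [-33.2  -5.4  21.5] dist 40.0 spin -359.91
```

View pics/s25c.png

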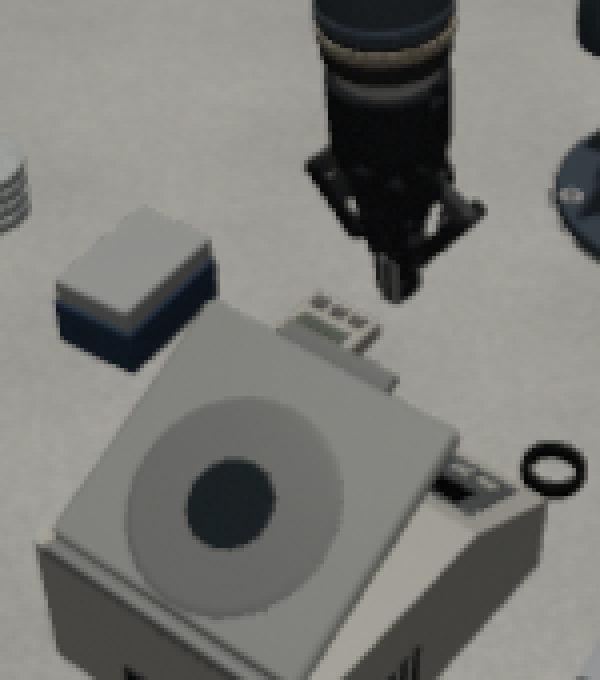

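View pics/w25.png

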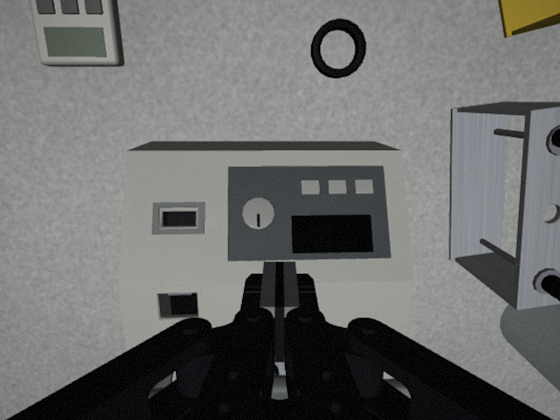

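Emit:
step_arm([
  [[0,-2,14],0,-1],
  [[0,-2,13],0,-1],
  [[-10,0,0],0,-1],
  [[-14,0,0],0,-1],
  [[-6,0,0],0,-1],
  [[-4,0,0],0,-1],
  [[-3,0,0],0,-1],
  [[0,0,0],0,-1],
])

```text
time_s: 25.03
position: [0.5306, 0.0386, 0.2199]
orientation: [-0.025, 0.999, 0.031, -0.012]
contact_force: [-1.5, -0.6, 0.5]
finger_gap: 0.0001
```

Run:
```python
from h import *
s=robot.get_state(); print(s['position'].round(4),s['contact_force'].round(2))
im=save('scene','s26'); c=im[100:270,190:340]; cv2.imwrite('pics/s26c.png',cv2.resize(c,None,fx=4,fy=4,interpolation=3)[:,:,::-1])
```

```text
[0.5306 0.0386 0.2199] [-1.46 -0.57  0.48]
```

View pics/s26c.png

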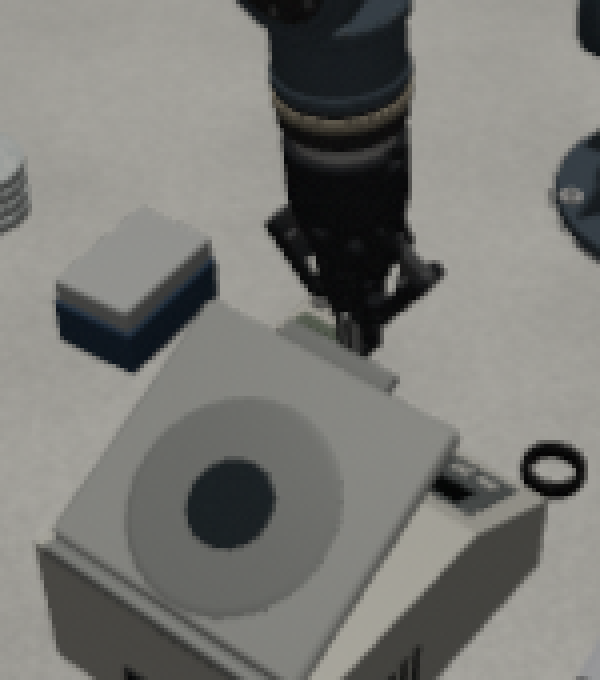

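Emit:
step_arm([
  [[-4,0,-3],0,-1],
  [[-4,0,-7],0,-1],
  [[-4,0,-7],0,-1],
  [[-5,0,-8],0,-1],
  [[-5,0,-8],0,-1],
])

```text
time_s: 25.5
position: [0.5525, 0.038, 0.2532]
orientation: [-0.025, 0.999, 0.031, -0.012]
contact_force: [-2.0, 1.4, 1.1]
finger_gap: 0.0002
```

Run:
```python
from h import *
s=robot.get_state(); print(s['position'].round(4),s['contact_force'].round(2))
im=save('scene','s27'); c=im[100:270,190:340]; cv2.imwrite('pics/s27c.png',cv2.resize(c,None,fx=4,fy=4,interpolation=3)[:,:,::-1])
look('scene',['lid_lip'])
```

```text
[0.5525 0.038  0.2532] [-2.    1.37  1.14]
scene lid_lip 0.59 [0.5615 0.0413 0.2523] [273. 183.]
```

View pics/s27c.png

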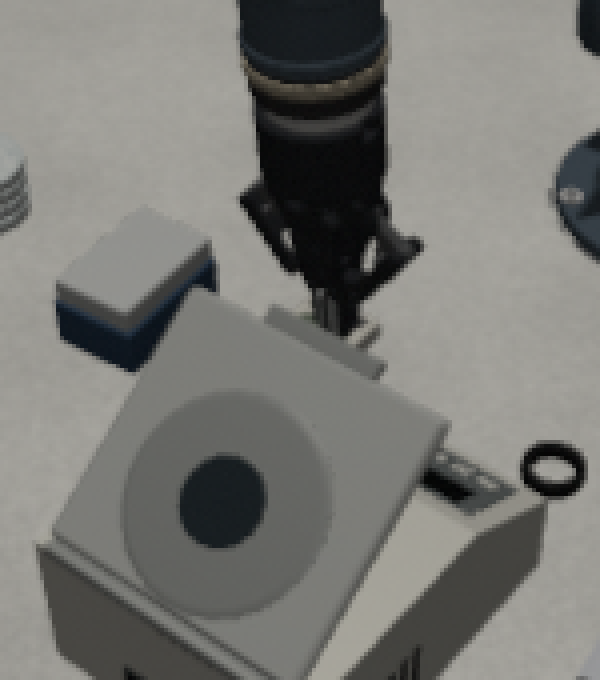

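Emit:
step_arm([
  [[-5,0,-6],0,-1],
  [[-5,0,-6],0,-1],
  [[-6,0,-6.5],0,-1],
  [[-6,0,-6.5],0,-1],
  [[-7,0,-6.5],0,-1],
  [[-7,0,-6],0,-1],
])

```text
time_s: 26.1
position: [0.5894, 0.0372, 0.2892]
orientation: [-0.025, 0.999, 0.031, -0.012]
contact_force: [-2.9, 1.4, 1.5]
finger_gap: -0.0001
```

Run:
```python
from h import *
s=robot.get_state(); print(s['position'].round(4),s['contact_force'].round(2))
im=save('scene','s28'); c=im[100:270,190:340]; cv2.imwrite('pics/s28c.png',cv2.resize(c,None,fx=4,fy=4,interpolation=3)[:,:,::-1])
look('scene',['lid_lip'])
```

```text
[0.5894 0.0372 0.2892] [-2.92  1.42  1.48]
scene lid_lip 0.9 [0.5982 0.0418 0.2927] [263. 179.]
```

View pics/s28c.png

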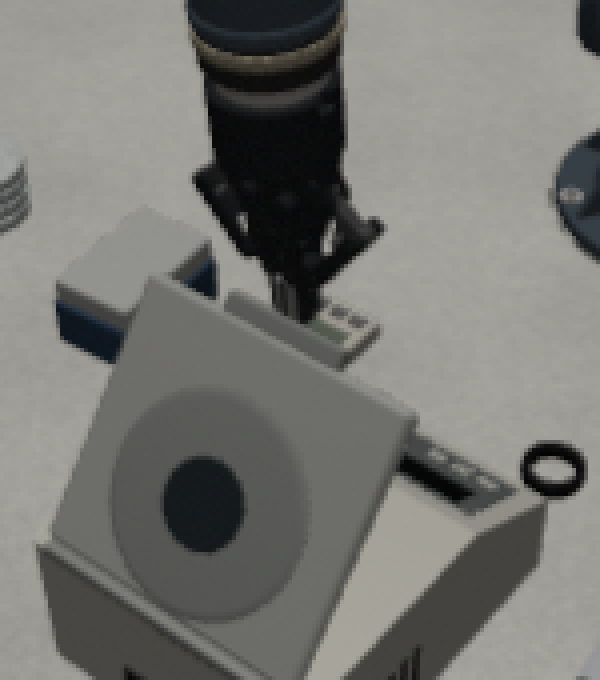

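Emit:
step_arm([
  [[-8,0,-5],0,-1],
  [[-8,0,-5],0,-1],
  [[-8,0,-5],0,-1],
  [[-8,0,-4],0,-1],
  [[-8,0,-4],0,-1],
  [[-8,0,-4],0,-1],
  [[-6,0,-2],0,-1],
])

```text
time_s: 26.78
position: [0.6444, 0.038, 0.3163]
orientation: [-0.025, 0.999, 0.031, -0.012]
contact_force: [-1.3, -0.3, 1.4]
finger_gap: 0.0003
```

Run:
```python
from h import *
s=robot.get_state(); print(s['position'].round(4),s['contact_force'].round(2))
im=save('scene','s29'); c=im[80:270,170:340]; cv2.imwrite('pics/s29c.png',cv2.resize(c,None,fx=3.5,fy=3.5,interpolation=3)[:,:,::-1])
look('scene',['lid_lip'])
```

```text
[0.6444 0.038  0.3163] [-1.33 -0.33  1.41]
scene lid_lip 0.56 [0.6544 0.0443 0.3244] [247. 181.]
scene lid_lip 0.26 [ 0.6698 -0.3696 -0.0061] [157. 203.]
```

View pics/s29c.png

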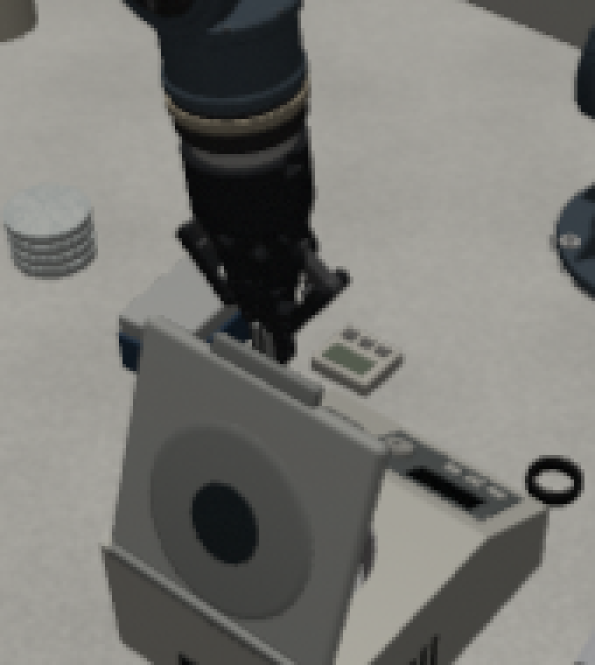

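Emit:
step_arm([
  [[-5,0,-2],0,-1],
  [[-4,0,-1],0,-1],
  [[-3,0,-1],0,-1],
])

```text
time_s: 27.13
position: [0.6563, 0.0384, 0.3201]
orientation: [-0.025, 0.999, 0.031, -0.012]
contact_force: [-1.3, 0.3, 0.9]
finger_gap: -0.0001
```

Emit:
step_arm([
  [[-1.5,0,0],0,-1],
  [[-1,0,0],0,-1],
])

```text
time_s: 27.3
position: [0.6589, 0.0385, 0.3199]
orientation: [-0.025, 0.999, 0.031, -0.012]
contact_force: [-1.3, -0.2, 0.7]
finger_gap: 0.0
```

Run:
```python
from h import *
s=robot.get_state(); print(s['position'].round(4),s['contact_force'].round(2))
robot.get_image('scene');look('scene',['lid_lip'])
```

```text
[0.6589 0.0385 0.3199] [-1.32 -0.24  0.73]
```

Emit:
step_arm([
  [[-1.5,0,0],0,-1],
  [[-1.5,0,0],0,-1],
])

```text
time_s: 27.57
position: [0.6617, 0.0387, 0.3201]
orientation: [-0.025, 0.999, 0.031, -0.012]
contact_force: [-2.8, -0.1, 2.3]
finger_gap: 0.0
```

Emit:
step_arm([
  [[-1.5,0,0],0,-1],
  [[-1,0,0],0,-1],
])

```text
time_s: 27.73
position: [0.6642, 0.0388, 0.3201]
orientation: [-0.025, 0.999, 0.031, -0.012]
contact_force: [-4.1, -0.1, 3.5]
finger_gap: 0.0001
```

Force is rising, so the lid is near or at its stop. A little more, then I'll back off.

Emit:
step_arm([
  [[-1.5,0,0],0,-1],
  [[-1.5,0,0],0,-1],
  [[0,0,0],0,-1],
])

```text
time_s: 27.98
position: [0.6673, 0.039, 0.3199]
orientation: [-0.025, 0.999, 0.031, -0.012]
contact_force: [-5.5, -0.8, 3.9]
finger_gap: -0.0001
```

Emit:
step_arm([
  [[3,0,0],0,-1],
  [[8,0,0],0,-1],
  [[20,0,0],0,-1],
  [[30,0,0],0,-1],
  [[35,0,0],0,-1],
  [[30,0,0],0,-1],
  [[10,0,0],0,-1],
  [[0,0,0],0,-1],
])

```text
time_s: 28.65
position: [0.5298, 0.0321, 0.324]
orientation: [-0.025, 0.999, 0.031, -0.011]
contact_force: [0.0, 0.6, 0.4]
finger_gap: 0.0004
```

Run:
```python
from h import *
s=robot.get_state(); print(s['position'].round(4),s['contact_force'].round(2),s['time_s'])
im=save('scene','s30'); save('top','t30'); c=im[80:310,170:410]; cv2.imwrite('pics/s30c.png',cv2.resize(c,None,fx=2.6,fy=2.6,interpolation=3)[:,:,::-1])
look('scene',['lid_lip','lid_hinge','rod_grip','rack_top','key_center']);look('top',['lid_lip','rod_grip'])
for t in (1.1,1.15,1.2,1.3): print(t,lip(t).round(4),w2p('scene',lip(t)).round(1))
```

```text
[0.5298 0.0321 0.324 ] [0.04 0.59 0.44] 28.65
scene lid_lip 0.92 [0.6695 0.0462 0.3316] [243. 183.]
scene lid_hinge 0.6 [0.7282 0.0455 0.1376] [231. 252.]
scene rod_grip 0.68 [0.5485 0.3621 0.1265] [377. 277.]
scene rod_grip 0.59 [0.551  0.2824 0.145 ] [350. 256.]
scene rack_top 0.82 [0.4952 0.2696 0.1084] [355. 249.]
scene rack_top 0.59 [0.2528 0.2631 0.1092] [398. 198.]
top rod_grip 0.54 [0.5573 0.2792 0.1379] [188. 212.]
top rod_grip 0.45 [0.5494 0.3558 0.1261] [165. 215.]
top rod_grip 0.17 [ 0.437  -0.4967  0.0009] [421. 252.]
1.1 [0.632  0.0422 0.3157] [253.2 178.9]
1.15 [0.641  0.0426 0.3202] [250.7 179.5]
1.2 [0.6503 0.0431 0.3242] [248.  180.4]
1.3 [0.6693 0.044  0.3308] [242.4 182.8]
```

View pics/s30c.png

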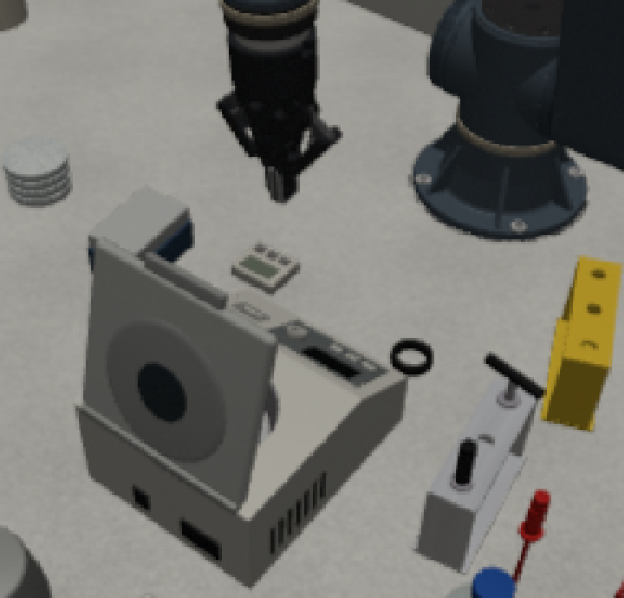

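View pics/t30.png

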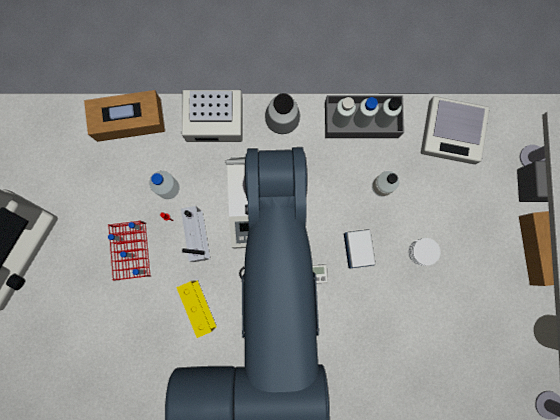

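```bash
python3 -c "
from h import *
print(robot.hand_in())"
```

```text
the job is handed in; nothing more can be done
None
```

The job is handed in: the lid is open, the release rod is back in the end hole of the silver rack, and the arm is touching nothing. It took about 29 s of the 62 s, and no verdict was reported.

**What I did:** I took the black rod and tilted it about 28° in the grip against its own rack hole, because the tool itself can't tilt. I pushed it about 39 mm into the slot at up to about 6 N, and the lid sprang up. Then I set the rod back upright in the same hole and pushed the lid's lip back until the force rose at the stop.

**Last checks:**
- **Lid:** the lip measured (0.670, 0.046, 0.332), against (0.669, 0.044, 0.331) expected for a lid angle of 1.3 rad.
- **Rod:** it looks upright with its collar on the plate, and the point in the middle of its handle is about 35 mm above the rack top (required 26–38 mm).
- **Arm:** the wrist force reads about zero with the gripper clear of everything.
- **Bystanders:** everything I can see in the last pictures looks unmoved, including the key. The ring is hidden by the arm in the top view but in its place in the scene view.

**Disagreements and slips:**
- **Slot position:** the slot's sideways position differed by about 5 mm between cameras. I went in step by step, watching the force, and it fitted.
- **Wrist limit:** early on, the last joint hit its range limit, which left the tool leaning about 4° for the rest of the job. I allowed for that.
- **Final rod height:** the two cameras gave 0.145 m and 0.138 m, both within the network's usual error.

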